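Take the stray skin marker out from under the instruments of a sterilising tray

ROBOT

A 6-joint arm with a two-finger parallel gripper is mounted at the origin on a cart in front of the work surface, level with it; the furniture and walls round the work are solid. World frame = base frame: x ahead of the robot, y to its left, z up, the work surface at z = 0. Lengths are in m, angles in rad, forces in N, time in s.
With the tool pointing down it reaches from about 0.25 to 0.775 m from the base axis. Payload 4 kg.
Tool frame: the origin (TCP) lies on the mounting face of the last link; the fingertips stand 199 mm ahead of it and the grasp point (between the pads) lies arm.tcp_to_grasp ahead of it (arm.tcp_to_grasp is the distance from the TCP to the grasp point, in m); z points along the fingers, y is the line along which they close (so a half turn about z gives the same grasp; the last joint's range is limited). The gripper opens to 94 mm and grips with 3 to 60 N. Pads are 16 mm wide; open, the fingers measure 119 mm over their backs; the gripper's body (75 mm by 177 mm) begins 78 mm behind the grasp point.
Start: joints at [-1.28, 0.087, 1.371, -0, 1.684, -0.103], TCP at [0.211, -0.508, 0.405] pointing down, gripper open.
Joint ranges: [-3.1, 3.1], [-0.76, 2.03], [0.27, 2.55], [-1.08, 4.22], [0.17, 2.65], [-2.57, 2.57]. Speed limits (rad/s): [2.79, 2.79, 3.14, 3.14, 3.14, 3.14].

INTERFACE

Orientations are given as a unit quaternion [w, x, y, z].
In Python, from workcell import arm gives the robot as it stands.
- The arm moves only by the shell command python3 -m jog 'ROWS' [FORCE]. ROWS is a JSON object of lists of equal length, an entry for each row: "fingers": the opening, from -1 (shut) to 1 (fully open); "slide": the shift along the world's x, y, z scaled (see below), a list of three; "delta_rot": the turn, a rotation vector about the world's x, y, z scaled (see below), a list of three. A call has exactly 5 rows; each row shifts and turns the commanded pose from where the row before left it; what a row does not reach is not made up. The controller multiplies each number of a shift by 0.4 m and each number of a turn by 90 degrees. A row lasts 1/12 s, in which the tool goes at most 41.7 mm and 7.16 degrees, less where a joint would pass 70% of its speed; a pose out of reach is approached as far as the arm can. A call with a number of a shift or a turn outside -1 to 1 is refused whole. A call with a gripper value outside its range is refused whole. The fingers move at their own pace and stop on an object; FORCE is the grip in N (left out, the last holds). Time passes only in rows, so rows that do not move let the fingers close, or fill a call up. It gives the time, the measured TCP pose, the force, the opening and the grip force at its end, in the units of the state.
- arm.get_state(): the state, without advancing time (a new reading comes with each control period).
- arm.read_camera(name): name is "side" or "top" or "wrist"; returns a dict with "pixels" (480x640x3 uint8, red, green, blue), "vertical_fov" (degrees; the focal length in pixels is half the picture's height over the tangent of half this angle, whatever the lens; pixels are square), "cx", "cy" (the principal point, pixels), "k1" (the pictures are not rectified: a ray, as slopes to the right and down, at radius r is drawn at 1 + k1 r^2 times it, then the intrinsics apply), "position" and "orientation" of the camera in the world. Camera axes: x right, y up, looking along -z (the intrinsics and any distortion apply to the point x, -y, -z); pixel columns grow to the right and rows downward; lengths in m; the calibration is good to about 2 mm. A picture is of the moment at which its call begins. There is no depth.
- arm.finish_job(): hands the job in; it is judged then, once.
The state is a dict: "t": time; "joints": joint angles; "joint_velocities": joint speeds; "joint_torque": joint torques, N m; "tcp_pos": TCP position; "eef_rot": TCP orientation; "contact_force": force on the tool from outside, world axes, zero at the start; "wrist_torque": the same for the moment, N m; "gripper_width": opening from 0.0 (shut) to 1.0 (fully open); "grip_force": force on a finger pad.
Only numpy, scipy, OpenCV 4.12 (cv2) and the standard library are available. Lean on these libraries where they do the work, as an engineer would, in place of code of your own. Each camera call takes 0.05 s, during which the arm holds its last target. There are 200 camera calls.

TASK

A disposable skin marker has been left on the floor of the instrument tray, under the three instruments that lie across the black combs. First clear all three instruments onto the green mat, then take the marker out and lay it in the orange dish, and then put every instrument back across the combs in the very notches it came from. Leave the small steel bowl where it is, and let go of everything at the end.

Things in the scene. Friction and masses are not known exactly. Their poses are not given: they have to be found in the camera images.
- tray: Fixed steel tray 190 (x) x 128 (y) mm, walls 30 high, floor top at 3. Origin: centre of underside, z up. Black combs along both x-long sides, 10 thick, centred at y = +-56 (102 clear between them), each with notches 24 wide at x = -50, 0, +50; notch bottoms 46, comb tops 57 above the bench. Each facing pair of notches carries one instrument along the tray's y.
- osteotome: Steel osteotome: a flat narrow chisel with a thicker round-ended handle, 15 wide x 191 long x 10 mm high; the longest of the three. Loose, lies across the tray in one of its three notch pairs. Origin: middle of its length, on its underside; y runs along it, z is up. Grip it across (along its x) at the origin.
- curette: Steel curette: a very slim double-ended rod with small scoop tips, 9 wide x 181 long x 8 mm high; the thinnest of the three. Loose, lies across the tray in one of its three notch pairs. Origin: middle of its length, on its underside; y runs along it, z is up. Grip it across (along its x) at the origin.
- tweezers: Steel dissecting tweezers: two arms that taper to a point, 14 wide x 151 long x 10 mm high; the shortest of the three. Loose, lies across the tray in one of its three notch pairs. Origin: middle of its length, on its underside; y runs along it, z is up. Grip it across (along its x) at the origin.
- marker: Blue pen (skin marker), 11 x 133 long x 10 mm, loose on the floor of the tray, roughly along the tray's x, under the instruments. Origin: middle of its length, on its underside at the start (it may roll); its y runs along it, within a few mm of its centre of mass.
- mat: Fixed flat green mat with a white border line, 170 (x) x 230 (y) x 3 mm thick, the side area. Origin: centre of its underside; z up. It is long enough (y) for each instrument and wide enough (x) for all three side by side.
- dish: Fixed shallow orange open dish, 120 (x; 136 over its two lips) x 190 (y) x 28 mm high, walls and floor about 4 mm thick, inside 112 x 182 mm. Origin: centre of its underside; z up. The marker fits lying along y.
- bowl: Loose small round steel bowl, 116 mm across, 53 mm high, standing on the bench beyond the work; a bystander. Origin: centre of its underside.

How it is judged:
By the outcome, as a careful person would: the job done as asked, in the order asked, and still so for the second after the job is handed in, with the robot touching nothing.
It also fails if it takes over 144 s, if anything falls off the work surface, if the arm or the gripper's body presses on something with over 40 N, if the wrist force passes 120 N, or if a joint passes its speed limit or range.

## Working session

There is one attempt and no reset: what is moved stays moved. The work goes in short steps, Python scripts to look and compute and a shell command to move; the robot and the scene stay as the last step left them, time stands still between calls to the robot, and variables do not carry over. Pictures are saved under pics/ and viewed, at most 14 in all, crops included, and the job is handed in when it is done.

```bash
ls; mkdir -p pics; cat > h.py <<'E'
import numpy as np, cv2
from scipy.spatial.transform import Rotation as R
from workcell import arm
def q2R(q): return R.from_quat([q[1],q[2],q[3],q[0]]).as_matrix()
def K(c):
    h,w=c["pixels"].shape[:2]; f=h/2/np.tan(np.radians(c["vertical_fov"])/2); return f
def ray(c,u,v):
    f=K(c); d=np.array([(u-c["cx"])/f,(v-c["cy"])/f]); s=d.copy()
    for _ in range(30): s=d/(1+c["k1"]*(s@s))
    return q2R(c["orientation"])@np.array([s[0],-s[1],-1.0])
def onz(c,u,v,z):
    p=np.array(c["position"]); d=ray(c,u,v); return p+d*(z-p[2])/d[2]
def proj(c,P):
    q=q2R(c["orientation"]).T@(np.array(P)-c["position"]); s=np.array([q[0],-q[1]])/-q[2]
    return K(c)*s*(1+c["k1"]*(s@s))+[c["cx"],c["cy"]]
def save(c,n): cv2.imwrite(n,c["pixels"][:,:,::-1])
E
python3 - <<'E'
from h import *
np.set_printoptions(precision=4,suppress=True)
print(arm.tcp_to_grasp, arm.get_state())
for n in ["top","side","wrist"]:
    c=arm.read_camera(n); save(c,f"pics/{n}0.png"); np.save(f"pics/{n}0.npy",c,allow_pickle=True)
    print(n,{k:v for k,v in c.items() if k!="pixels"})
E
```

```text
pics
0.1804 {'t': 0.0, 'joints': array([-1.2801,  0.088 ,  1.3722, -0.    ,  1.6836, -0.1031]), 'joint_velocities': array([ 0.0008,  0.002 ,  0.0002,  0.0002, -0.001 , -0.001 ]), 'joint_torque': array([ -0.0023, -34.0182, -30.243 ,   0.0713,   0.0331,  -0.0002]), 'tcp_pos': array([ 0.211 , -0.5078,  0.4035]), 'eef_rot': array([-0.0011,  0.9807,  0.1956, -0.0001]), 'contact_force': array([-0.3034, -0.0431,  1.3334]), 'wrist_torque': array([-0.0051, -0.0158, -0.0134]), 'grip_force': 0.0, 'gripper_width': 1.0017529747844391}
top {'vertical_fov': 48.82941692793668, 'cx': 320.7859337049635, 'cy': 236.64095397556835, 'k1': -0.03479854904109366, 'position': array([ 0.3356, -0.0522,  1.3478]), 'orientation': array([-0.6964, -0.0574,  0.0546,  0.7132])}
side {'vertical_fov': 43.762029379128165, 'cx': 317.767562456322, 'cy': 244.35782058827905, 'k1': 0.01796647354039161, 'position': array([ 0.4408, -1.146 ,  0.5635]), 'orientation': array([ 0.8392,  0.542 , -0.031 , -0.0323])}
wrist {'vertical_fov': 63.195203594294036, 'cx': 322.1302014372436, 'cy': 238.10790863903875, 'k1': 0.002299152616941356, 'position': array([ 0.2756, -0.4798,  0.3833]), 'orientation': array([ 0.8252, -0.1025,  0.0692, -0.5512])}
```

View pics/top0.png

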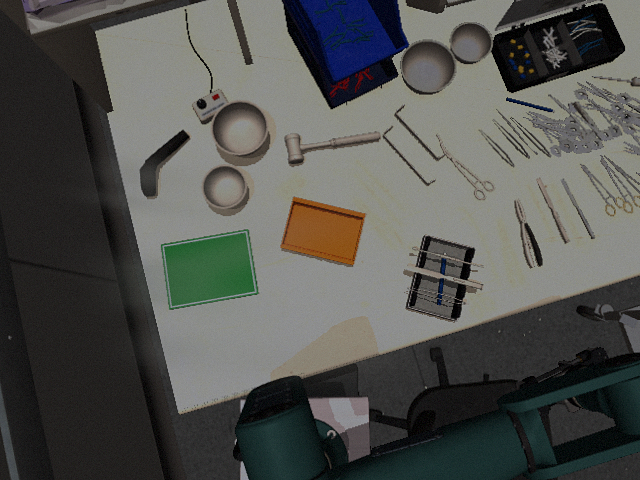

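View pics/side0.png

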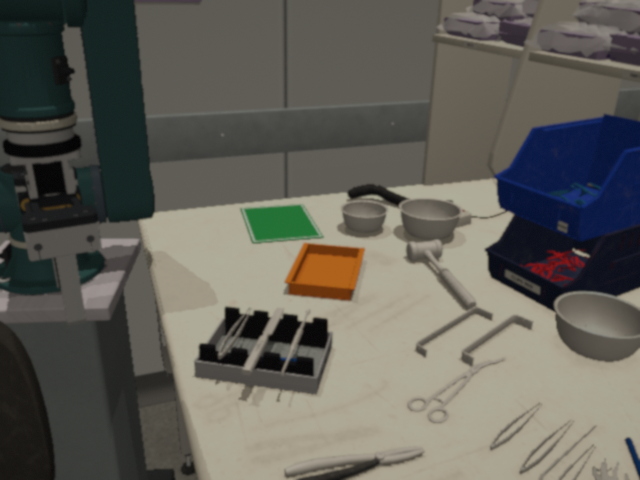

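The top view shows the mat at (210,270), the dish at (323,232) and the tray at (440,278), with the three instruments crossing left to right over the blue marker. The side view agrees. The osteotome is in the middle notch pair.

```bash
python3 - <<'E'
from h import *
np.set_printoptions(precision=4,suppress=True)
c=np.load("pics/top0.npy",allow_pickle=True).item(); im=c["pixels"]; hsv=cv2.cvtColor(im,cv2.COLOR_RGB2HSV)
def rect(m,z,name):
    m=m.astype(np.uint8); n,l,s,ce=cv2.connectedComponentsWithStats(m); i=1+np.argmax(s[1:,4])
    ct=max(cv2.findContours((l==i).astype(np.uint8),0,2)[0],key=cv2.contourArea)
    P=np.array([onz(c,*p[0],z)[:2] for p in ct],np.float32)*1000
    print(name,s[i],cv2.minAreaRect(P))
H,S,V=[hsv[:,:,i].astype(int) for i in range(3)]
rect((H>45)&(H<80)&(S>100),.003,"mat")
rect((H>5)&(H<20)&(S>160)&(V>80),.028,"dish")
roi=np.zeros_like(H,bool); roi[225:330,395:490]=1
rect((H>100)&(H<125)&(S>110)&(V>60)&roi,.008,"marker")
rect((V<45)&roi,.057,"combs")
rect((V<150)&roi,.03,"tray")
g=im[150:215,195:255]
cr=cv2.resize(im[228:326,395:490],None,fx=6,fy=6,interpolation=cv2.INTER_CUBIC)
cv2.imwrite("pics/traycrop.png",cr[:,:,::-1])
s=np.load("pics/side0.npy",allow_pickle=True).item()
cr=cv2.resize(s["pixels"][295:405,185:345],None,fx=5,fy=5,interpolation=cv2.INTER_CUBIC)
cv2.imwrite("pics/sidecrop.png",cr[:,:,::-1])
E
```

```text
mat [ 164  233   90   73 4894] ((475.250732421875, 239.02459716796875), (152.8114471435547, 212.44073486328125), 8.801390647888184)
dish [ 281  197   84   68 3710] ((563.06591796875, -54.981956481933594), (187.2616729736328, 135.50039672851562), 75.11441802978516)
marker [442 263   3  10  23] ((462.8663635253906, -358.5479736328125), (5.100186824798584, 23.081132888793945), 86.60713958740234)
combs [420 236  55  27 292] ((504.8306579589844, -360.6217956542969), (129.37448120117188, 37.383766174316406), 73.4561996459961)
tray [ 395  225   95  105 9852] ((439.0570983886719, -351.8013916015625), (238.82460021972656, 264.7550964355469), 87.4357681274414)
```

View pics/traycrop.png

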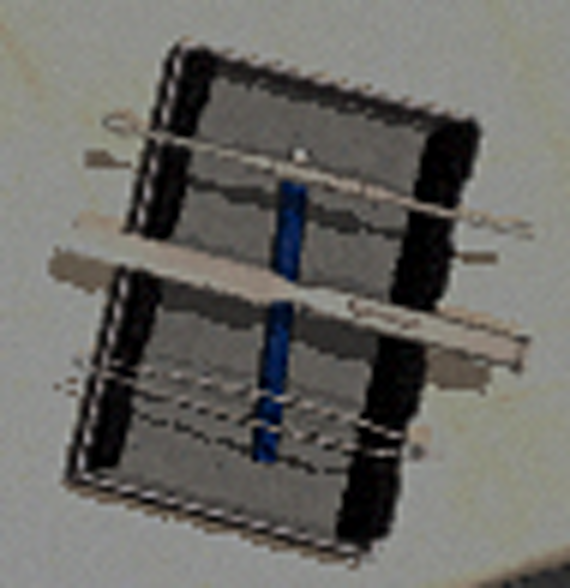

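The crop shows the curette in the far notch pair, with ends at crop (105,118) and (535,230). The osteotome lies in the middle pair, (65,233) to (528,352), and the tweezers in the near pair, (68,375) to (425,445). I'll work out rough poses and the move to a wrist view.

```bash
python3 - <<'E'
from h import *
np.set_printoptions(precision=4,suppress=True)
c=np.load("pics/top0.npy",allow_pickle=True).item()
f=lambda u,v,z: onz(c,395+u/6-.4,228+v/6-.4,z)
for n,a,b,z in [("cur",(105,118),(535,230),.052),("ost",(62,231),(528,352),.053),("twz",(70,376),(425,445),.053),("mk",(293,178),(264,462),.010),("sideL",(178,42),(68,482),.03),("sideR",(480,122),(365,562),.05)]:
    A,B=f(*a,z),f(*b,z); d=B-A; print(n,A,B,(A+B)/2,np.linalg.norm(d),np.degrees(np.arctan2(d[1],d[0])))
print(q2R(arm.get_state()["eef_rot"]))
E
```

```text
cur [ 0.5108 -0.2749  0.052 ] [ 0.4601 -0.4495  0.052 ] [ 0.4854 -0.3622  0.052 ] 0.18178891025621674 -106.20273924626927
ost [ 0.4644 -0.2547  0.053 ] [ 0.4101 -0.4428  0.053 ] [ 0.4373 -0.3487  0.053 ] 0.19569005682290652 -106.09554301734445
twz [ 0.4051 -0.2552  0.053 ] [ 0.3736 -0.3982  0.053 ] [ 0.3893 -0.3267  0.053 ] 0.14641603493672142 -102.4454677551973
mk [ 0.4888 -0.3607  0.01  ] [ 0.3695 -0.3416  0.01  ] [ 0.4292 -0.3511  0.01  ] 0.12085870168522594 170.8626717847953
sideL [ 0.5453 -0.3111  0.03  ] [ 0.3628 -0.2559  0.03  ] [ 0.4541 -0.2835  0.03  ] 0.1905997897938247 163.17309258392504
sideR [ 0.5056 -0.4304  0.05  ] [ 0.3273 -0.3716  0.05  ] [ 0.4164 -0.401   0.05  ] 0.18778051190221942 161.74333850118705
[[ 0.9234  0.3837 -0.0005]
 [ 0.3837 -0.9234  0.0016]
 [ 0.0002 -0.0016 -1.    ]]
```

Tray yaw is about -16.5°. Next is a wrist view from above the tray, with the tool turned +51°.

```bash
python3 -m jog '{"fingers":[-0.2,-0.2,-0.2,-0.2,-0.2],"slide":[[0.064,0.03,-0.009],[0.064,0.03,-0.009],[0.064,0.03,-0.009],[0.064,0.03,-0.009],[0.064,0.03,-0.009]],"delta_rot":[[0,0,0.071],[0,0,0.071],[0,0,0.071],[0,0,0.071],[0,0,0.071]]}' 10
python3 -m jog '{"fingers":[-0.2,-0.2,-0.2,-0.2,-0.2],"slide":[[0.064,0.03,-0.009],[0.064,0.03,-0.009],[0.064,0.03,-0.009],[0,0,0],[0,0,0]],"delta_rot":[[0,0,0.071],[0,0,0.071],[0,0,0.071],[0,0,0],[0,0,0]]}'
python3 - <<'E'
from h import *
np.set_printoptions(precision=4,suppress=True)
s=arm.get_state(); print(q2R(s["eef_rot"]),s["tcp_pos"],s["t"],s["gripper_width"])
c=arm.read_camera("wrist"); save(c,"pics/wrist1.png"); np.save("pics/wrist1.npy",c,allow_pickle=True); print(c["position"],q2R(c["orientation"]))
E
```

```text
t: 0.57
tcp_pos: [0.34, -0.4472, 0.3861]
eef_rot: [-0.0, 0.888, 0.46, -0.0]
contact_force: [0.3, 0.1, 0.7]
gripper_width: 0.683
grip_force: 0.0
t: 0.98
tcp_pos: [0.4168, -0.4111, 0.3749]
eef_rot: [-0.001, 0.8, 0.6, -0.0]
contact_force: [-0.7, 0.5, 0.1]
gripper_width: 0.404
grip_force: 0.0
[[ 0.2795  0.9602 -0.0015]
 [ 0.9602 -0.2795  0.0011]
 [ 0.0007 -0.0017 -1.    ]] [ 0.4168 -0.4111  0.3749] 0.9833 0.404360216685495
[ 0.4358 -0.3423  0.3546] [[ 0.9599  0.2713  0.0705]
 [-0.2803  0.9308  0.2348]
 [-0.002  -0.2451  0.9695]]
```

View pics/wrist1.png

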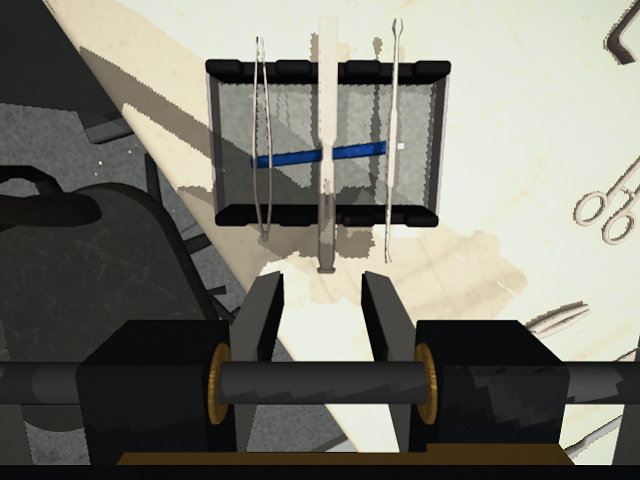

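The wrist view shows the tweezers (260,38)–(264,242), osteotome (328,15)–(326,272), curette (398,20)–(388,263), and marker (252,162)–(386,147). The comb outer corners are at (207,60), (450,62), (437,225) and (216,224).

```bash
python3 - <<'E'
from h import *
np.set_printoptions(precision=4,suppress=True)
c=np.load("pics/wrist1.npy",allow_pickle=True).item()
f=lambda p,z: onz(c,p[0],p[1],z)
def show(n,A,B): d=A-B; print(n,(A+B)/2,"len",np.linalg.norm(d),"yaw",np.degrees(np.arctan2(d[1],d[0])))
for n,a,b,z in [("twz",(260,38),(264,241),.051),("ost",(328,15),(326,272),.051),("cur",(398,20),(388,263),.05),("mk",(386,147),(252,162),.008)]:
    show(n,f(a,z),f(b,z))
q=[f(p,.057) for p in [(207,60),(450,62),(438,226),(216,225)]]
print(np.array(q)); show("x far",q[1],q[0]); show("x near",q[2],q[3]); show("y",(q[0]+q[1])/2,(q[2]+q[3])/2)
# centres across at tray mid rows from profile
g=cv2.cvtColor(c["pixels"],cv2.COLOR_RGB2GRAY)
for n,lo,hi in [("twz",240,285),("ost",305,350),("cur",378,410)]:
  for v in (125,130,140,175): print(n,v,list(g[v,lo:hi]) if v==130 else "")
# mat in top picture -> check frame
E
```

```text
twz [ 0.3903 -0.3339  0.051 ] len 0.14905079801651006 yaw 72.71351481940945
ost [ 0.4358 -0.3532  0.051 ] len 0.18998405111548755 yaw 73.44067013166463
cur [ 0.4845 -0.3651  0.05  ] len 0.17959417265795852 yaw 73.85649316188996
mk [ 0.4287 -0.3535  0.008 ] len 0.11719957856491592 yaw -10.02410533889836
[[ 0.3725 -0.2672  0.057 ]
 [ 0.5367 -0.3166  0.057 ]
 [ 0.5037 -0.4303  0.057 ]
 [ 0.3376 -0.3811  0.057 ]]
x far [ 0.4546 -0.2919  0.057 ] len 0.1714192798333738 yaw -16.734459195868226
x near [ 0.4206 -0.4057  0.057 ] len 0.1732361623667662 yaw -16.516117634967834
y [ 0.4376 -0.3488  0.057 ] len 0.11871895925277677 yaw 73.37785626916975
twz 125 
twz 130 [np.uint8(148), np.uint8(146), np.uint8(144), np.uint8(141), np.uint8(137), np.uint8(137), np.uint8(137), np.uint8(140), np.uint8(142), np.uint8(143), np.uint8(145), np.uint8(143), np.uint8(151), np.uint8(188), np.uint8(185), np.uint8(83), np.uint8(57), np.uint8(98), np.uint8(146), np.uint8(148), np.uint8(149), np.uint8(147), np.uint8(146), np.uint8(142), np.uint8(140), np.uint8(138), np.uint8(117), np.uint8(94), np.uint8(169), np.ui
[... 770 characters left out ...]
36), np.uint8(140), np.uint8(140), np.uint8(141), np.uint8(142), np.uint8(144), np.uint8(145), np.uint8(147), np.uint8(148), np.uint8(159), np.uint8(175), np.uint8(171)]
ost 140 
ost 175 
cur 125 
cur 130 [np.uint8(90), np.uint8(87), np.uint8(121), np.uint8(168), np.uint8(167), np.uint8(169), np.uint8(175), np.uint8(179), np.uint8(172), np.uint8(150), np.uint8(131), np.uint8(115), np.uint8(188), np.uint8(236), np.uint8(232), np.uint8(231), np.uint8(232), np.uint8(226), np.uint8(184), np.uint8(152), np.uint8(146), np.uint8(142), np.uint8(151), np.uint8(169), np.uint8(167), np.uint8(170), np.uint8(172), np.uint8(172), np.uint8(174), np.uint8(175), np.uint8(176), np.uint8(172)]
cur 140 
cur 175
```

All lengths match and the notches fit, with the marker's white nib at (401,146). I'll take the curette first, gripping with the fingertips just above its underside so that it can be laid on the mat.

```bash
python3 -m jog '{"fingers":[-0.2,-0.2,-0.2,-0.2,-0.2],"slide":[[0.057,0.039,0],[0.057,0.039,0],[0.057,0.039,0],[0,0,-0.08],[0,0,-0.08]],"delta_rot":[[0,0,-0.004],[0,0,0],[0,0,0],[0,0,0],[0,0,0]]}'
python3 -m jog '{"fingers":[-0.2,-0.2,-0.2,-0.2,-0.2],"slide":[[0,0,-0.04],[0,0,0],[0,0,0],[0,0,0],[0,0,0]],"delta_rot":[[0,0,0],[0,0,0],[0,0,0],[0,0,0],[0,0,0]]}'
python3 - <<'E'
from h import *
np.set_printoptions(precision=4,suppress=True)
s=arm.get_state(); print(s["tcp_pos"],np.degrees(np.arctan2(*q2R(s["eef_rot"])[[1,0],1])))
c=arm.read_camera("wrist"); save(c,"pics/wrist2.png")
E
```

```text
t: 1.45
tcp_pos: [0.4848, -0.3656, 0.3145]
eef_rot: [0.004, 0.802, 0.597, 0.001]
contact_force: [0.7, -0.1, -0.6]
gripper_width: 0.399
grip_force: 0.0
t: 1.87
tcp_pos: [0.4842, -0.366, 0.2986]
eef_rot: [0.002, 0.803, 0.597, 0.0]
contact_force: [0.4, -0.1, 0.3]
gripper_width: 0.401
grip_force: 0.0
[ 0.4842 -0.366   0.2986] -16.751293720436337
```

View pics/wrist2.png

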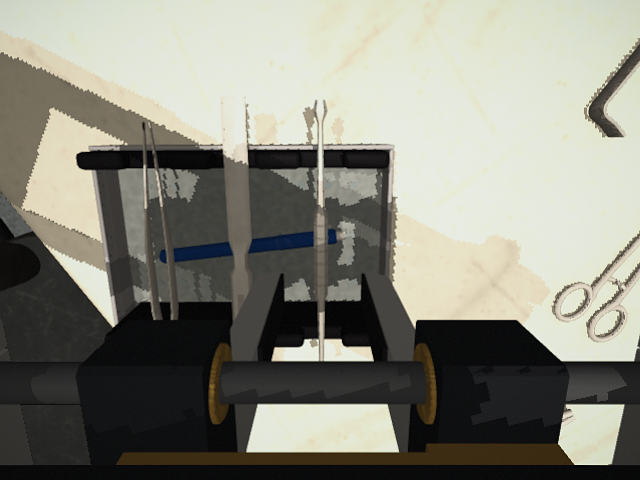

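The curette sits centred between the fingers, at x≈321 against a finger centre of 322. I'll go down and grip.

```bash
python3 -m jog '{"fingers":[-0.2,-0.2,-0.2,-0.2,-1],"slide":[[0,0,-0.07],[0,0,-0.06],[0,0,0],[0,0,0],[0,0,0]],"delta_rot":[[0,0,0],[0,0,0],[0,0,0],[0,0,0],[0,0,0]]}' 20
python3 -m jog '{"fingers":[-1,-1,-1,-1,-1],"slide":[[0,0,0],[0,0,0],[0,0,0],[0,0,0],[0,0,0]],"delta_rot":[[0,0,0],[0,0,0],[0,0,0],[0,0,0],[0,0,0]]}'
python3 -m jog '{"fingers":[-1,-1,-1,-1,-1],"slide":[[0,0,0],[0,0,0],[0,0,0.02],[0,0,0.03],[0,0,0.05]],"delta_rot":[[0,0,0],[0,0,0],[0,0,0],[0,0,0],[0,0,0]]}'
```

```text
t: 2.33
tcp_pos: [0.4846, -0.3656, 0.2459]
eef_rot: [0.001, 0.802, 0.597, 0.0]
contact_force: [0.5, 0.9, 0.1]
gripper_width: 0.362
grip_force: 0.0
t: 2.75
tcp_pos: [0.4844, -0.3653, 0.2449]
eef_rot: [0.001, 0.802, 0.597, 0.0]
contact_force: [1.0, -0.2, 2.4]
gripper_width: 0.076
grip_force: 20.0
t: 3.17
tcp_pos: [0.4836, -0.3646, 0.2822]
eef_rot: [-0.003, 0.802, 0.597, -0.001]
contact_force: [-0.2, 0.6, -0.7]
gripper_width: 0.074
grip_force: 20.0
```

The curette is held. I'll carry it to the mat at mat x=+48 mm, turning +25.5° on the way.

```bash
for i in 1; do python3 -m jog '{"fingers":[-1,-1,-1,-1,-1],"slide":[[0.006,0.096,0],[0.006,0.096,0],[0.006,0.096,0],[0.006,0.096,0],[0.006,0.096,0]],"delta_rot":[[0,0,0.019],[0,0,0.019],[0,0,0.019],[0,0,0.019],[0,0,0.019]]}'
python3 -m jog '{"fingers":[-1,-1,-1,-1,-1],"slide":[[0.006,0.096,0],[0.006,0.096,0],[0.006,0.096,0],[0.006,0.096,0],[0.006,0.096,0]],"delta_rot":[[0,0,0.019],[0,0,0.019],[0,0,0.019],[0,0,0.019],[0,0,0.019]]}'
python3 -m jog '{"fingers":[-1,-1,-1,-1,-1],"slide":[[0.006,0.096,0],[0.006,0.096,0],[0.006,0.096,0],[0.006,0.096,0],[0.006,0.089,0]],"delta_rot":[[0,0,0.019],[0,0,0.019],[0,0,0.019],[0,0,0.019],[0,0,0.019]]}'
python3 -m jog '{"fingers":[-1,-1,-1,-1,-1],"slide":[[0.006,0.089,0],[0,0,0],[0,0,0],[0,0,0],[0,0,0]],"delta_rot":[[0,0,0],[0,0,0],[0,0,0],[0,0,0],[0,0,0]]}'; done
python3 - <<'E'
from h import *
np.set_printoptions(precision=4,suppress=True)
s=arm.get_state(); print(s["tcp_pos"],np.degrees(np.arctan2(*q2R(s["eef_rot"])[[1,0],1])))
c=arm.read_camera("wrist"); save(c,"pics/wrist3.png"); 
h=cv2.cvtColor(c["pixels"],cv2.COLOR_RGB2HSV).astype(int); m=((h[:,:,0]>45)&(h[:,:,0]<80)&(h[:,:,1]>100)).astype(np.uint8)
ct=max(cv2.findContours(m,0,2)[0],key=cv2.contourArea)
P=np.array([onz(c,*p[0],.003)[:2] for p in ct],np.float32)*1000
print(P[P[:,0].argmax()],P[P[:,1].argmax()],P[P[:,0].argmin()],P[P[:,1].argmin()])
E
```

```text
t: 3.58
tcp_pos: [0.496, -0.1715, 0.2848]
eef_rot: [0.0, 0.755, 0.656, 0.0]
contact_force: [0.3, 0.4, -0.9]
gripper_width: 0.081
grip_force: 20.0
t: 4.0
tcp_pos: [0.5079, 0.0207, 0.2849]
eef_rot: [0.0, 0.704, 0.71, 0.0]
contact_force: [-0.3, 0.9, 0.6]
gripper_width: 0.078
grip_force: 20.0
t: 4.42
tcp_pos: [0.5199, 0.2103, 0.2848]
eef_rot: [0.0, 0.649, 0.761, 0.0]
contact_force: [0.4, -0.1, 0.0]
gripper_width: 0.073
grip_force: 20.0
t: 4.83
tcp_pos: [0.5227, 0.2426, 0.2841]
eef_rot: [0.0, 0.65, 0.76, -0.0]
contact_force: [-0.4, -0.3, 0.3]
gripper_width: 0.074
grip_force: 20.0
[0.5227 0.2426 0.2841] 8.892608740255815
[557.0621 207.0402] [533.9431 354.812 ] [382.9366 331.2786] [413.3469 134.9216]
```

View pics/wrist3.png

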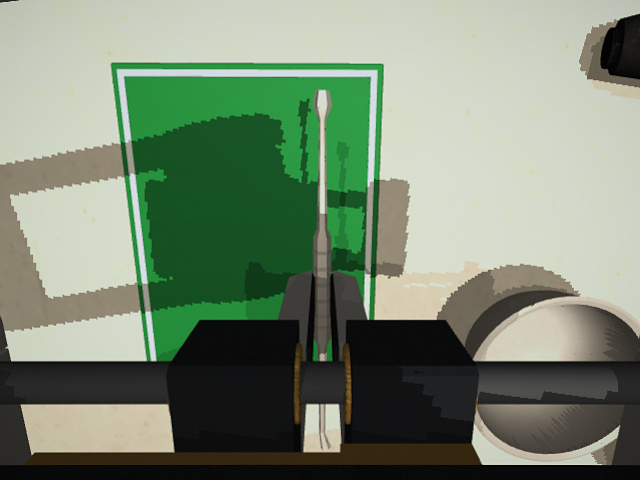

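The mat and the carried curette are both visible, the bowl stands clear to the right, and the mat pose is confirmed. I'll lower and release.

```bash
python3 -m jog '{"fingers":[-1,-1,-1,-1,-1],"slide":[[0,0,-0.09],[0,0,-0.07],[0,0,-0.03],[0,0,-0.011],[0,0,0]],"delta_rot":[[0,0,0],[0,0,0],[0,0,0],[0,0,0],[0,0,0]]}'
python3 -m jog '{"fingers":[-1,-0.4,-0.4,-0.4,-0.4],"slide":[[0,0,0],[0,0,0],[0,0,0],[0,0,0],[0,0,0]],"delta_rot":[[0,0,0],[0,0,0],[0,0,0],[0,0,0],[0,0,0]]}'
python3 -m jog '{"fingers":[-0.4,-0.4,-0.2,-0.2,-0.2],"slide":[[0,0,0],[0,0,0.03],[0,0,0.08],[0,0,0.08],[0,0,0]],"delta_rot":[[0,0,0],[0,0,0],[0,0,0],[0,0,0],[0,0,0]]}'
```

```text
t: 5.3
tcp_pos: [0.5225, 0.2425, 0.2034]
eef_rot: [-0.0, 0.65, 0.76, -0.001]
contact_force: [-1.2, -0.1, 0.1]
gripper_width: 0.074
grip_force: 20.0
t: 5.72
tcp_pos: [0.5228, 0.2437, 0.2039]
eef_rot: [0.0, 0.65, 0.76, 0.0]
contact_force: [-0.1, -0.4, 0.1]
gripper_width: 0.291
grip_force: 0.0
t: 6.13
tcp_pos: [0.5244, 0.2445, 0.2882]
eef_rot: [0.004, 0.65, 0.76, 0.006]
contact_force: [1.3, 0.1, 1.1]
gripper_width: 0.399
grip_force: 0.0
```

```bash
python3 -m jog '{"fingers":[-0.2,-0.2,-0.2,-0.2,-0.2],"slide":[[-0.0136,-0.093,0],[-0.0136,-0.093,0],[-0.0136,-0.093,0],[-0.0136,-0.093,0],[-0.0136,-0.093,0]],"delta_rot":[[0,0,-0.019],[0,0,-0.019],[0,0,-0.019],[0,0,-0.019],[0,0,-0.019]]}'
python3 -m jog '{"fingers":[-0.2,-0.2,-0.2,-0.2,-0.2],"slide":[[-0.0136,-0.093,0],[-0.0136,-0.093,0],[-0.0136,-0.093,0],[-0.0136,-0.093,0],[-0.0136,-0.093,0]],"delta_rot":[[0,0,-0.019],[0,0,-0.019],[0,0,-0.019],[0,0,-0.019],[0,0,-0.019]]}'
python3 -m jog '{"fingers":[-0.2,-0.2,-0.2,-0.2,-0.2],"slide":[[-0.0136,-0.093,0],[-0.0136,-0.093,0],[-0.0136,-0.093,0],[-0.0136,-0.093,0],[-0.0136,-0.093,0]],"delta_rot":[[0,0,-0.019],[0,0,-0.019],[0,0,-0.019],[0,0,-0.019],[0,0,-0.019]]}'
python3 -m jog '{"fingers":[-0.2,-0.2,-0.2,-0.2,-0.2],"slide":[[-0.0136,-0.093,0],[0,0,0],[0,0,0],[0,0,0],[0,0,0]],"delta_rot":[[0,0,0],[0,0,0],[0,0,0],[0,0,0],[0,0,0]]}'
python3 - <<'E'
from h import *
np.set_printoptions(precision=4,suppress=True)
s=arm.get_state(); print(s["tcp_pos"],np.degrees(np.arctan2(*q2R(s["eef_rot"])[[1,0],1])))
c=arm.read_camera("wrist"); save(c,"pics/wrist4.png")
E
```

```text
t: 6.55
tcp_pos: [0.4948, 0.0564, 0.2803]
eef_rot: [0.001, 0.705, 0.71, 0.0]
contact_force: [0.6, -0.8, 0.0]
gripper_width: 0.399
grip_force: 0.0
t: 6.97
tcp_pos: [0.4676, -0.1299, 0.2805]
eef_rot: [0.001, 0.756, 0.655, 0.0]
contact_force: [0.3, 0.3, 0.1]
gripper_width: 0.4
grip_force: 0.0
t: 7.38
tcp_pos: [0.4404, -0.3161, 0.2804]
eef_rot: [0.001, 0.803, 0.596, 0.0]
contact_force: [0.9, -0.4, 1.2]
gripper_width: 0.399
grip_force: 0.0
t: 7.8
tcp_pos: [0.4359, -0.3503, 0.2797]
eef_rot: [-0.0, 0.802, 0.598, 0.0]
contact_force: [0.5, -0.7, 0.1]
gripper_width: 0.399
grip_force: 0.0
[ 0.4359 -0.3503  0.2797] -16.597578349043463
```

View pics/wrist4.png

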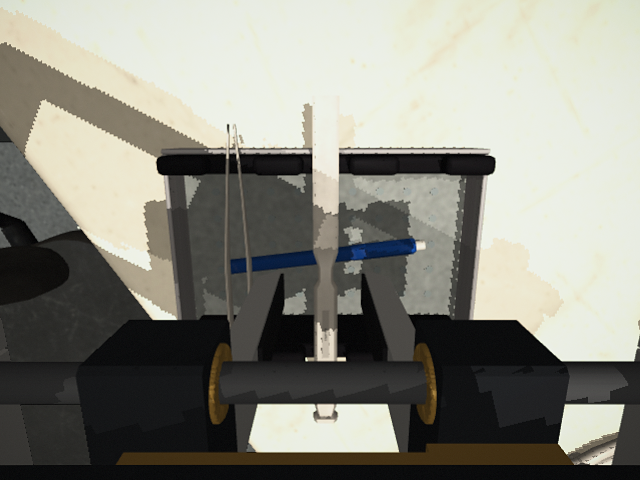

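The osteotome is centred between the fingers (x≈325 against 322). I'll grip, lift and carry it to the mat centre.

```bash
python3 -m jog '{"fingers":[-0.2,-0.2,-0.2,-1,-1],"slide":[[0.001,-0.004,-0.055],[0,0,-0.03],[0,0,0],[0,0,0],[0,0,0]],"delta_rot":[[0,0,0],[0,0,0],[0,0,0],[0,0,0],[0,0,0]]}' 25
python3 -m jog '{"fingers":[-1,-1,-1,-1,-1],"slide":[[0,0,0],[0,0,0],[0,0,0],[0,0,0],[0,0,0]],"delta_rot":[[0,0,0],[0,0,0],[0,0,0],[0,0,0],[0,0,0]]}'
python3 -m jog '{"fingers":[-1,-1,-1,-1,-1],"slide":[[0,0,0],[0,0,0.02],[0,0,0.03],[0,0,0.05],[0,0,0]],"delta_rot":[[0,0,0],[0,0,0],[0,0,0],[0,0,0],[0,0,0]]}'
```

```text
t: 8.27
tcp_pos: [0.4363, -0.3527, 0.2459]
eef_rot: [0.0, 0.802, 0.597, 0.0]
contact_force: [-0.3, -0.2, 0.5]
gripper_width: 0.292
grip_force: 0.0
t: 8.68
tcp_pos: [0.4362, -0.3533, 0.2465]
eef_rot: [0.001, 0.802, 0.597, 0.0]
contact_force: [-0.0, 0.7, 4.0]
gripper_width: 0.15
grip_force: 25.0
t: 9.1
tcp_pos: [0.4367, -0.3539, 0.2901]
eef_rot: [0.004, 0.802, 0.597, 0.0]
contact_force: [0.8, -0.2, 0.5]
gripper_width: 0.149
grip_force: 25.0
```

```bash
python3 -m jog '{"fingers":[-1,-1,-1,-1,-1],"slide":[[0.006,0.093,0],[0.006,0.093,0],[0.006,0.093,0],[0.006,0.093,0],[0.006,0.093,0]],"delta_rot":[[0,0,0.019],[0,0,0.019],[0,0,0.019],[0,0,0.019],[0,0,0.019]]}'
python3 -m jog '{"fingers":[-1,-1,-1,-1,-1],"slide":[[0.006,0.093,0],[0.006,0.093,0],[0.006,0.093,0],[0.006,0.093,0],[0.006,0.093,0]],"delta_rot":[[0,0,0.019],[0,0,0.019],[0,0,0.019],[0,0,0.019],[0,0,0.019]]}'
python3 -m jog '{"fingers":[-1,-1,-1,-1,-1],"slide":[[0.006,0.093,0],[0.006,0.093,0],[0.006,0.093,0],[0.006,0.093,0],[0.006,0.093,0]],"delta_rot":[[0,0,0.019],[0,0,0.019],[0,0,0.019],[0,0,0.019],[0,0,0.019]]}'
python3 -m jog '{"fingers":[-1,-1,-1,-1,-1],"slide":[[0.006,0.092,0],[0,0,0],[0,0,0],[0,0,0],[0,0,-0.06]],"delta_rot":[[0,0,0],[0,0,0],[0,0,0],[0,0,0],[0,0,0]]}'
python3 -m jog '{"fingers":[-1,-1,-1,-1,-1],"slide":[[0,0,0],[0,0,0],[0,0,0],[0,0,0],[0,0,0]],"delta_rot":[[0,0,0],[0,0,0],[0,0,0],[0,0,0],[0,0,0]]}'
```

```text
t: 9.52
tcp_pos: [0.4476, -0.1656, 0.2852]
eef_rot: [0.0, 0.755, 0.655, 0.0]
contact_force: [0.9, -0.6, -1.2]
gripper_width: 0.147
grip_force: 25.0
t: 9.93
tcp_pos: [0.4595, 0.0206, 0.2855]
eef_rot: [0.0, 0.704, 0.71, 0.0]
contact_force: [1.0, -0.3, -0.9]
gripper_width: 0.148
grip_force: 25.0
t: 10.35
tcp_pos: [0.4716, 0.2067, 0.2854]
eef_rot: [0.0, 0.649, 0.761, 0.0]
contact_force: [0.6, -0.5, -0.4]
gripper_width: 0.148
grip_force: 25.0
t: 10.77
tcp_pos: [0.4762, 0.2412, 0.2662]
eef_rot: [0.003, 0.65, 0.76, 0.004]
contact_force: [-0.0, -0.3, -0.1]
gripper_width: 0.147
grip_force: 25.0
t: 11.18
tcp_pos: [0.4748, 0.2413, 0.2627]
eef_rot: [0.001, 0.65, 0.76, 0.001]
contact_force: [-0.2, -0.5, -1.1]
gripper_width: 0.149
grip_force: 25.0
```

```bash
python3 -m jog '{"fingers":[-1,-1,-1,-1,-1],"slide":[[0,0,-0.08],[0,0,-0.045],[0,0,-0.02],[0,0,0],[0,0,0]],"delta_rot":[[0,0,0],[0,0,0],[0,0,0],[0,0,0],[0,0,0]]}'
python3 -m jog '{"fingers":[-0.3,-0.3,-0.3,-0.3,-0.3],"slide":[[0,0,0],[0,0,0],[0,0,0],[0,0,0],[0,0,0]],"delta_rot":[[0,0,0],[0,0,0],[0,0,0],[0,0,0],[0,0,0]]}'
python3 -m jog '{"fingers":[-0.3,-0.3,-0.2,-0.2,-0.2],"slide":[[0,0,0.03],[0,0,0.08],[0,0,0.08],[0,0,0],[0,0,0]],"delta_rot":[[0,0,0],[0,0,0],[0,0,0],[0,0,0],[0,0,0]]}'
```

```text
t: 11.6
tcp_pos: [0.4748, 0.2418, 0.2043]
eef_rot: [0.0, 0.65, 0.76, 0.001]
contact_force: [-0.2, 0.7, -1.6]
gripper_width: 0.148
grip_force: 25.0
t: 12.02
tcp_pos: [0.4745, 0.2417, 0.2038]
eef_rot: [0.0, 0.65, 0.76, 0.0]
contact_force: [0.5, -0.5, 0.6]
gripper_width: 0.352
grip_force: 0.0
t: 12.43
tcp_pos: [0.4752, 0.242, 0.2832]
eef_rot: [0.002, 0.65, 0.76, 0.003]
contact_force: [-0.6, 0.3, -0.4]
gripper_width: 0.402
grip_force: 0.0
```

```bash
python3 -m jog '{"fingers":[-0.2,-0.2,-0.2,-0.2,-0.2],"slide":[[-0.0132,-0.09,0],[-0.0132,-0.09,0],[-0.0132,-0.09,0],[-0.0132,-0.09,0],[-0.0132,-0.09,0]],"delta_rot":[[0,0,-0.019],[0,0,-0.019],[0,0,-0.019],[0,0,-0.019],[0,0,-0.019]]}'
python3 -m jog '{"fingers":[-0.2,-0.2,-0.2,-0.2,-0.2],"slide":[[-0.0132,-0.09,0],[-0.0132,-0.09,0],[-0.0132,-0.09,0],[-0.0132,-0.09,0],[-0.0132,-0.09,0]],"delta_rot":[[0,0,-0.019],[0,0,-0.019],[0,0,-0.019],[0,0,-0.019],[0,0,-0.019]]}'
python3 -m jog '{"fingers":[-0.2,-0.2,-0.2,-0.2,-0.2],"slide":[[-0.0132,-0.09,0],[-0.0132,-0.09,0],[-0.0132,-0.09,0],[-0.0132,-0.09,0],[-0.0132,-0.09,0]],"delta_rot":[[0,0,-0.019],[0,0,-0.019],[0,0,-0.019],[0,0,-0.019],[0,0,-0.019]]}'
python3 -m jog '{"fingers":[-0.2,-0.2,-0.2,-0.2,-0.2],"slide":[[-0.0132,-0.09,0],[0,0,0],[0,0,0],[0,0,0],[0,0,0]],"delta_rot":[[0,0,0],[0,0,0],[0,0,0],[0,0,0],[0,0,0]]}'
python3 - <<'E'
from h import *
np.set_printoptions(precision=4,suppress=True)
s=arm.get_state(); print(s["tcp_pos"],np.degrees(np.arctan2(*q2R(s["eef_rot"])[[1,0],1])))
c=arm.read_camera("wrist"); save(c,"pics/wrist5.png")
E
```

```text
t: 12.85
tcp_pos: [0.4469, 0.0603, 0.2783]
eef_rot: [-0.001, 0.705, 0.709, -0.001]
contact_force: [0.5, -0.5, 0.4]
gripper_width: 0.401
grip_force: 0.0
t: 13.27
tcp_pos: [0.4204, -0.1197, 0.2785]
eef_rot: [-0.001, 0.756, 0.655, -0.0]
contact_force: [0.3, -0.3, -0.5]
gripper_width: 0.406
grip_force: 0.0
t: 13.68
tcp_pos: [0.3941, -0.2997, 0.2783]
eef_rot: [-0.001, 0.803, 0.596, -0.0]
contact_force: [1.3, -0.3, 0.5]
gripper_width: 0.402
grip_force: 0.0
t: 14.1
tcp_pos: [0.39, -0.3331, 0.2789]
eef_rot: [-0.001, 0.802, 0.598, 0.0]
contact_force: [-0.7, 0.3, -0.6]
gripper_width: 0.401
grip_force: 0.0
[ 0.39   -0.3331  0.2789] -16.605824601500277
```

View pics/wrist5.png

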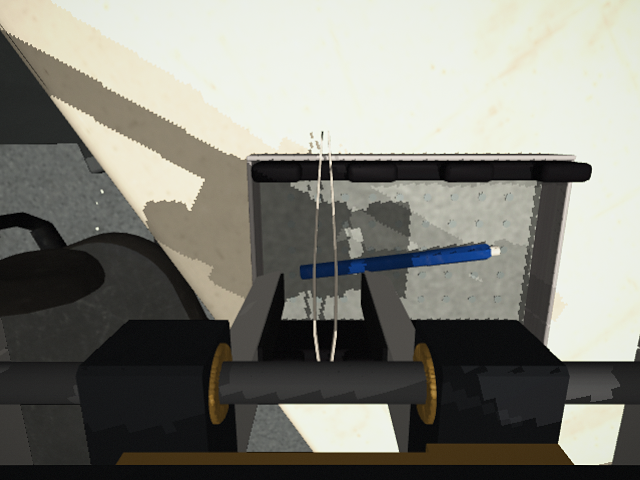

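The tweezers are centred (x≈325), and the marker is clear from (300,271) to (500,251). I'll grip and lift, and measure the marker from this picture's geometry afterwards.

```bash
python3 - <<'E'
from h import *
c=arm.read_camera("wrist")
A,B=onz(c,500,251,.008),onz(c,300,271.5,.008); d=A-B
print(A,B,(A+B)/2,np.linalg.norm(d),np.degrees(np.arctan2(d[1],d[0])))
E
python3 -m jog '{"fingers":[-0.2,-0.2,-0.2,-1,-1],"slide":[[0,-0.002,-0.055],[0,0,-0.028],[0,0,0],[0,0,0],[0,0,0]],"delta_rot":[[0,0,0],[0,0,0],[0,0,0],[0,0,0],[0,0,0]]}' 15
python3 -m jog '{"fingers":[-1,-1,-1,-1,-1],"slide":[[0,0,0],[0,0,0],[0,0,0],[0,0,0],[0,0,0]],"delta_rot":[[0,0,0],[0,0,0],[0,0,0],[0,0,0],[0,0,0]]}'
python3 -m jog '{"fingers":[-1,-1,-1,-1,-1],"slide":[[0,0,0],[0,0,0.02],[0,0,0.03],[0,0,0.05],[0,0,0]],"delta_rot":[[0,0,0],[0,0,0],[0,0,0],[0,0,0],[0,0,0]]}'
```

```text
[ 0.50250987 -0.36736488  0.008     ] [ 0.37012849 -0.34296355  0.008     ] [ 0.43631918 -0.35516421  0.008     ] 0.13461149863917543 -10.443873701019527
t: 14.62
tcp_pos: [0.3902, -0.3349, 0.2468]
eef_rot: [0.0, 0.802, 0.597, 0.0]
contact_force: [0.3, -0.3, -0.2]
gripper_width: 0.293
grip_force: 0.0
t: 15.03
tcp_pos: [0.3901, -0.3353, 0.2472]
eef_rot: [0.001, 0.802, 0.597, 0.0]
contact_force: [0.1, 0.1, 2.5]
gripper_width: 0.141
grip_force: 15.0
t: 15.45
tcp_pos: [0.3907, -0.336, 0.2909]
eef_rot: [0.004, 0.802, 0.597, 0.0]
contact_force: [0.1, -0.9, 0.3]
gripper_width: 0.144
grip_force: 15.0
```

```bash
python3 -m jog '{"fingers":[-1,-1,-1,-1,-1],"slide":[[0.006,0.089,0],[0.006,0.089,0],[0.006,0.089,0],[0.006,0.089,0],[0.006,0.089,0]],"delta_rot":[[0,0,0.019],[0,0,0.019],[0,0,0.019],[0,0,0.019],[0,0,0.019]]}'
python3 -m jog '{"fingers":[-1,-1,-1,-1,-1],"slide":[[0.006,0.089,0],[0.006,0.089,0],[0.006,0.089,0],[0.006,0.089,0],[0.006,0.089,0]],"delta_rot":[[0,0,0.019],[0,0,0.019],[0,0,0.019],[0,0,0.019],[0,0,0.019]]}'
python3 -m jog '{"fingers":[-1,-1,-1,-1,-1],"slide":[[0.006,0.089,0],[0.006,0.089,0],[0.006,0.089,0],[0.006,0.089,0],[0.006,0.089,0]],"delta_rot":[[0,0,0.019],[0,0,0.019],[0,0,0.019],[0,0,0.019],[0,0,0.019]]}'
python3 -m jog '{"fingers":[-1,-1,-1,-1,-1],"slide":[[0,0.089,0],[0,0,0],[0,0,0],[0,0,-0.06],[0,0,0]],"delta_rot":[[0,0,0],[0,0,0],[0,0,0],[0,0,0],[0,0,0]]}'
python3 -m jog '{"fingers":[-1,-1,-1,-1,-1],"slide":[[0,0,0],[0,0,0],[0,0,0],[0,0,0],[0,0,0]],"delta_rot":[[0,0,0],[0,0,0],[0,0,0],[0,0,0],[0,0,0]]}'
```

```text
t: 15.87
tcp_pos: [0.4015, -0.1557, 0.2862]
eef_rot: [0.0, 0.755, 0.655, 0.0]
contact_force: [1.4, 0.3, -0.2]
gripper_width: 0.139
grip_force: 15.0
t: 16.28
tcp_pos: [0.4135, 0.0226, 0.2864]
eef_rot: [0.0, 0.704, 0.71, 0.0]
contact_force: [0.5, 0.6, -0.0]
gripper_width: 0.139
grip_force: 15.0
t: 16.7
tcp_pos: [0.4255, 0.2007, 0.2863]
eef_rot: [0.0, 0.649, 0.761, 0.0]
contact_force: [1.1, -0.6, -0.1]
gripper_width: 0.146
grip_force: 15.0
t: 17.12
tcp_pos: [0.4247, 0.2331, 0.2588]
eef_rot: [-0.001, 0.65, 0.76, -0.003]
contact_force: [-0.9, -0.5, -0.8]
gripper_width: 0.142
grip_force: 15.0
t: 17.53
tcp_pos: [0.4262, 0.2342, 0.2632]
eef_rot: [0.0, 0.65, 0.76, 0.001]
contact_force: [-0.0, 0.1, 0.3]
gripper_width: 0.146
grip_force: 15.0
```

```bash
python3 -m jog '{"fingers":[-1,-1,-1,-1,-1],"slide":[[0,0,-0.08],[0,0,-0.045],[0,0,-0.022],[0,0,0],[0,0,0]],"delta_rot":[[0,0,0],[0,0,0],[0,0,0],[0,0,0],[0,0,0]]}'
python3 -m jog '{"fingers":[-0.3,-0.3,-0.3,-0.3,-0.3],"slide":[[0,0,0],[0,0,0],[0,0,0],[0,0,0],[0,0,0]],"delta_rot":[[0,0,0],[0,0,0],[0,0,0],[0,0,0],[0,0,0]]}'
python3 -m jog '{"fingers":[-0.3,-0.3,-0.2,-0.2,-0.2],"slide":[[0,0,0.03],[0,0,0.08],[0,0,0.08],[0,0,0],[0,0,0]],"delta_rot":[[0,0,0],[0,0,0],[0,0,0],[0,0,0],[0,0,0]]}'
python3 - <<'E'
from h import *
np.set_printoptions(precision=4,suppress=True)
s=arm.get_state(); print(s["tcp_pos"],np.degrees(np.arctan2(*q2R(s["eef_rot"])[[1,0],1])))
E
```

```text
t: 17.95
tcp_pos: [0.4261, 0.2346, 0.2039]
eef_rot: [0.0, 0.65, 0.76, 0.0]
contact_force: [0.5, 0.4, -0.1]
gripper_width: 0.144
grip_force: 15.0
t: 18.37
tcp_pos: [0.426, 0.2345, 0.2037]
eef_rot: [0.0, 0.65, 0.76, 0.0]
contact_force: [0.2, 0.1, 0.5]
gripper_width: 0.348
grip_force: 0.0
t: 18.78
tcp_pos: [0.4266, 0.2348, 0.2821]
eef_rot: [0.001, 0.65, 0.76, 0.003]
contact_force: [0.3, -0.2, -0.1]
gripper_width: 0.398
grip_force: 0.0
[0.4266 0.2348 0.2821] 8.972362230740039
```

```bash
python3 -m jog '{"fingers":[-0.2,-0.2,-0.2,-0.2,-0.2],"slide":[[0.0014,-0.0866,0],[0.0014,-0.0866,0],[0.0014,-0.0866,0],[0.0014,-0.0866,0],[0.0014,-0.0866,0]],"delta_rot":[[0,0,-0.076],[0,0,-0.076],[0,0,-0.076],[0,0,-0.076],[0,0,-0.076]]}'
python3 -m jog '{"fingers":[-0.2,-0.2,-0.2,-0.2,-0.2],"slide":[[0.0014,-0.0866,0],[0.0014,-0.0866,0],[0.0014,-0.0866,0],[0.0014,-0.0866,0],[0.0014,-0.0866,0]],"delta_rot":[[0,0,-0.076],[0,0,-0.076],[0,0,-0.076],[0,0,-0.076],[0,0,-0.076]]}'
python3 -m jog '{"fingers":[-0.2,-0.2,-0.2,-0.2,-0.2],"slide":[[0.0014,-0.0866,0],[0.0014,-0.0866,0],[0.0014,-0.0866,0],[0.0014,-0.0866,0],[0.0014,-0.0866,0]],"delta_rot":[[0,0,-0.076],[0,0,-0.076],[0,0,-0.076],[0,0,-0.076],[0,0,-0.076]]}'
python3 -m jog '{"fingers":[-0.2,-0.2,-0.2,-0.2,-0.2],"slide":[[0.0014,-0.0866,0],[0.0014,-0.0866,0],[0,0,0],[0,0,0],[0,0,0]],"delta_rot":[[0,0,-0.074],[0,0,0],[0,0,0],[0,0,0],[0,0,0]]}'
python3 - <<'E'
from h import *
np.set_printoptions(precision=4,suppress=True)
s=arm.get_state(); print(s["tcp_pos"],np.degrees(np.arctan2(*q2R(s["eef_rot"])[[1,0],1])))
c=arm.read_camera("wrist"); save(c,"pics/wrist6.png")
c=arm.read_camera("top"); cv2.imwrite("pics/top1.png",cv2.resize(c["pixels"][170:330,140:380],None,fx=3,fy=3)[:,:,::-1])
E
```

```text
t: 19.2
tcp_pos: [0.4278, 0.0599, 0.2778]
eef_rot: [-0.001, 0.846, 0.533, -0.001]
contact_force: [0.8, -1.3, -0.5]
gripper_width: 0.399
grip_force: 0.0
t: 19.62
tcp_pos: [0.4306, -0.1134, 0.2779]
eef_rot: [-0.001, 0.965, 0.261, -0.001]
contact_force: [0.3, 0.2, -0.1]
gripper_width: 0.4
grip_force: 0.0
t: 20.03
tcp_pos: [0.4335, -0.2865, 0.2776]
eef_rot: [-0.001, 0.999, -0.035, -0.001]
contact_force: [0.3, -0.2, 0.1]
gripper_width: 0.402
grip_force: 0.0
t: 20.45
tcp_pos: [0.4351, -0.3538, 0.2778]
eef_rot: [-0.001, 0.996, -0.09, -0.001]
contact_force: [-0.5, -0.3, 0.2]
gripper_width: 0.403
grip_force: 0.0
[ 0.4351 -0.3538  0.2778] -100.29429072013495
```

View pics/wrist6.png

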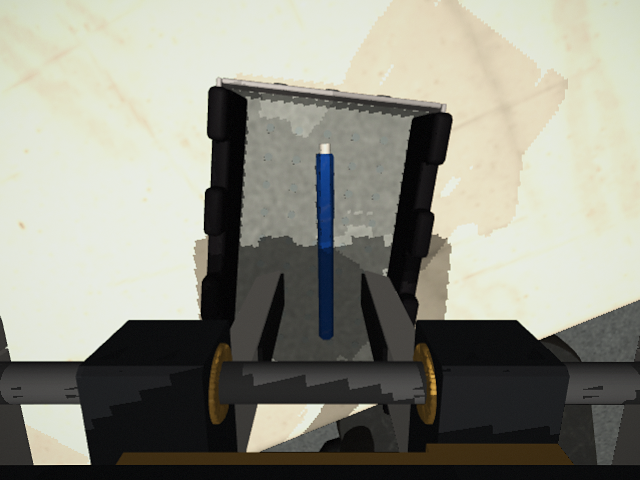

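View pics/top1.png

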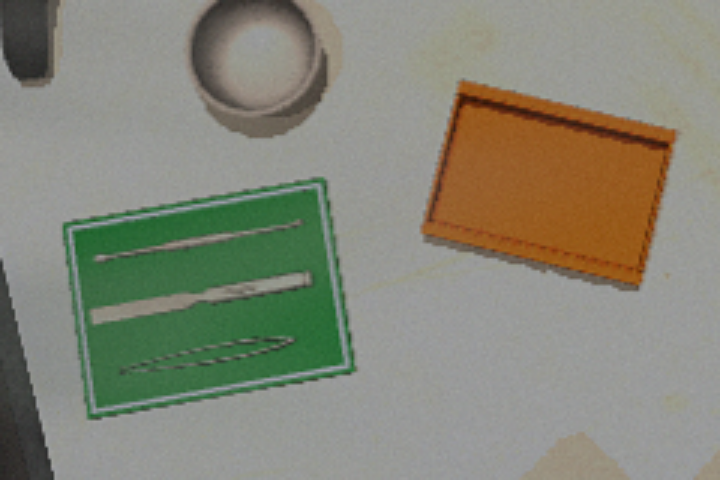

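All three instruments lie inside the mat's border (top crop), and the marker is centred between the fingers (x≈325). I'll grip the marker.

```bash
python3 -m jog '{"fingers":[-0.2,-0.2,-0.2,-0.2,-1],"slide":[[0.002,-0.002,-0.08],[0,0,-0.07],[0,0,-0.033],[0,0,0],[0,0,0]],"delta_rot":[[0,0,0],[0,0,0],[0,0,0],[0,0,0],[0,0,0]]}' 12
python3 -m jog '{"fingers":[-1,-1,-1,-1,-1],"slide":[[0,0,0],[0,0,0],[0,0,0],[0,0,0],[0,0,0]],"delta_rot":[[0,0,0],[0,0,0],[0,0,0],[0,0,0],[0,0,0]]}'
python3 -m jog '{"fingers":[-1,-1,-1,-1,-1],"slide":[[0,0,0],[0,0,0],[0,0,0.03],[0,0,0.06],[0,0,0.08]],"delta_rot":[[0,0,0],[0,0,0],[0,0,0],[0,0,0],[0,0,0]]}'
python3 -m jog '{"fingers":[-1,-1,-1,-1,-1],"slide":[[0,0,0.06],[0,0,0],[0,0,0],[0,0,0],[0,0,0]],"delta_rot":[[0,0,0],[0,0,0],[0,0,0],[0,0,0],[0,0,0]]}'
```

```text
t: 20.97
tcp_pos: [0.4364, -0.3536, 0.2057]
eef_rot: [-0.0, 0.996, -0.089, -0.001]
contact_force: [0.3, 0.2, -0.5]
gripper_width: 0.359
grip_force: 0.0
t: 21.38
tcp_pos: [0.4364, -0.3551, 0.2069]
eef_rot: [0.0, 0.996, -0.09, 0.0]
contact_force: [-0.3, 2.0, 2.3]
gripper_width: 0.106
grip_force: 12.0
t: 21.8
tcp_pos: [0.4354, -0.3546, 0.2725]
eef_rot: [-0.002, 0.996, -0.09, -0.003]
contact_force: [1.5, -0.6, -0.1]
gripper_width: 0.102
grip_force: 12.0
t: 22.22
tcp_pos: [0.4358, -0.3549, 0.2964]
eef_rot: [-0.001, 0.996, -0.09, -0.001]
contact_force: [-0.9, 0.7, 0.0]
gripper_width: 0.105
grip_force: 12.0
```

```bash
python3 -m jog '{"fingers":[-1,-1,-1,-1,-1],"slide":[[0.0245,0.0577,0],[0.0245,0.0577,0],[0.0245,0.0577,0],[0.0245,0.0577,0],[0.0245,0.0577,0]],"delta_rot":[[0,0,0.073],[0,0,0.073],[0,0,0.073],[0,0,0.073],[0,0,0.073]]}'
python3 -m jog '{"fingers":[-1,-1,-1,-1,-1],"slide":[[0.0245,0.0577,0],[0.0245,0.0577,0],[0.0245,0.0577,0],[0.0245,0.0577,0],[0.0245,0.0577,0]],"delta_rot":[[0,0,0.073],[0,0,0.073],[0,0,0.073],[0,0,0.073],[0,0,0.073]]}'
python3 -m jog '{"fingers":[-1,-1,-1,-1,-1],"slide":[[0.0245,0.0577,0],[0.0245,0.0577,0],[0.0245,0.0577,0],[0,0,0],[0,0,0]],"delta_rot":[[0,0,0.073],[0,0,0.073],[0,0,0.073],[0,0,0],[0,0,0]]}'
python3 - <<'E'
from h import *
np.set_printoptions(precision=4,suppress=True)
s=arm.get_state(); print(s["tcp_pos"],np.degrees(np.arctan2(*q2R(s["eef_rot"])[[1,0],1])))
c=arm.read_camera("wrist"); save(c,"pics/wrist7.png")
E
```

```text
t: 22.63
tcp_pos: [0.4851, -0.2386, 0.2962]
eef_rot: [-0.001, 0.98, 0.198, -0.001]
contact_force: [0.4, 0.2, -0.8]
gripper_width: 0.103
grip_force: 12.0
t: 23.05
tcp_pos: [0.5341, -0.1231, 0.2962]
eef_rot: [-0.001, 0.884, 0.467, -0.001]
contact_force: [0.1, -0.4, -0.5]
gripper_width: 0.104
grip_force: 12.0
t: 23.47
tcp_pos: [0.5635, -0.0542, 0.2964]
eef_rot: [-0.001, 0.792, 0.61, -0.001]
contact_force: [-0.1, 0.1, -0.4]
gripper_width: 0.103
grip_force: 12.0
[ 0.5635 -0.0542  0.2964] -14.821052632146417
```

View pics/wrist7.png

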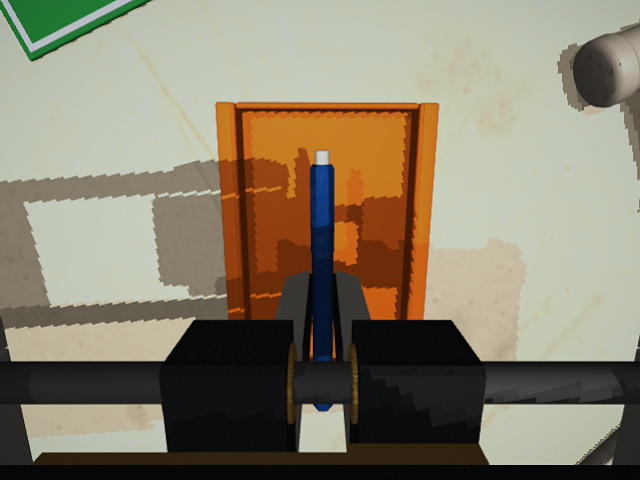

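The marker is centred over the dish and aligned along its length. I'll lay it down, then fly to the curette on the mat.

```bash
python3 -m jog '{"fingers":[-1,-1,-1,-1,-1],"slide":[[0,0,-0.08],[0,0,-0.08],[0,0,-0.04],[0,0,-0.02],[0,0,0]],"delta_rot":[[0,0,0],[0,0,0],[0,0,0],[0,0,0],[0,0,0]]}'
python3 -m jog '{"fingers":[-1,-0.5,-0.5,-0.5,-0.5],"slide":[[0,0,0],[0,0,0],[0,0,0],[0,0,0],[0,0,0]],"delta_rot":[[0,0,0],[0,0,0],[0,0,0],[0,0,0],[0,0,0]]}'
python3 -m jog '{"fingers":[-0.5,-0.5,-0.2,-0.2,-0.2],"slide":[[0,0,0],[0,0,0.03],[0,0,0.08],[0,0,0.08],[0,0,0]],"delta_rot":[[0,0,0],[0,0,0],[0,0,0],[0,0,0],[0,0,0]]}'
python3 - <<'E'
from h import *
np.set_printoptions(precision=4,suppress=True)
s=arm.get_state(); print(s["tcp_pos"])
c=arm.read_camera("wrist"); h=cv2.cvtColor(c["pixels"],cv2.COLOR_RGB2HSV).astype(int)
m=((h[:,:,0]>105)&(h[:,:,0]<125)&(h[:,:,1]>150)&(h[:,:,2]>60)).astype(np.uint8)
ct=max(cv2.findContours(m,0,2)[0],key=cv2.contourArea); print(cv2.minAreaRect(ct),[onz(c,*cv2.boundingRect(ct)[:2],.01)])
E
```

```text
t: 23.93
tcp_pos: [0.5624, -0.0561, 0.2079]
eef_rot: [-0.002, 0.793, 0.609, -0.002]
contact_force: [-1.1, 0.2, -0.1]
gripper_width: 0.107
grip_force: 12.0
t: 24.35
tcp_pos: [0.564, -0.0552, 0.2114]
eef_rot: [0.001, 0.793, 0.61, 0.001]
contact_force: [-0.6, -0.4, -0.2]
gripper_width: 0.244
grip_force: 0.0
t: 24.77
tcp_pos: [0.5655, -0.0554, 0.295]
eef_rot: [0.005, 0.793, 0.61, 0.005]
contact_force: [0.8, -0.3, 1.9]
gripper_width: 0.389
grip_force: 0.0
[ 0.5655 -0.0554  0.295 ]
((315.0, 190.5), (63.0, 14.0), 90.0) [array([0.5745, 0.0032, 0.01  ])]
```

```bash
python3 -m jog '{"fingers":[-0.2,-0.2,-0.2,-0.2,-0.2],"slide":[[-0.013,0.0933,0],[-0.013,0.0933,0],[-0.013,0.0933,0],[-0.013,0.0933,0],[-0.013,0.0933,0]],"delta_rot":[[0,0,0.033],[0,0,0.033],[0,0,0.033],[0,0,0.033],[0,0,0.033]]}'
python3 -m jog '{"fingers":[-0.2,-0.2,-0.2,-0.2,-0.2],"slide":[[-0.013,0.0933,0],[-0.013,0.0933,0],[-0.013,0.0933,0],[0,0,0],[0,0,0]],"delta_rot":[[0,0,0.033],[0,0,0.033],[0,0,0.033],[0,0,0],[0,0,0]]}'
python3 - <<'E'
from h import *
np.set_printoptions(precision=4,suppress=True)
s=arm.get_state(); print(s["tcp_pos"],np.degrees(np.arctan2(*q2R(s["eef_rot"])[[1,0],1])))
c=arm.read_camera("wrist"); save(c,"pics/wrist8.png")
c=arm.read_camera("top"); cv2.imwrite("pics/top2.png",cv2.resize(c["pixels"][170:330,140:380],None,fx=3,fy=3)[:,:,::-1])
E
```

```text
t: 25.23
tcp_pos: [0.5368, 0.1329, 0.2857]
eef_rot: [-0.0, 0.707, 0.708, -0.0]
contact_force: [-0.1, 0.6, -0.5]
gripper_width: 0.399
grip_force: 0.0
t: 25.65
tcp_pos: [0.5212, 0.2451, 0.2856]
eef_rot: [-0.0, 0.649, 0.761, -0.001]
contact_force: [-0.9, -0.8, -0.5]
gripper_width: 0.398
grip_force: 0.0
[0.5212 0.2451 0.2856] 9.088579728779827
```

View pics/wrist8.png

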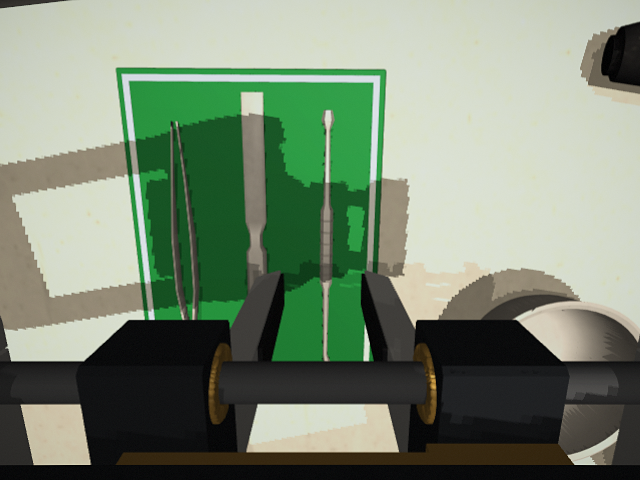

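The curette is just right of centre between the fingers (326 against 322). I'll shift about 1.5 mm, grip and lift.

```bash
python3 -m jog '{"fingers":[-0.2,-0.2,-0.2,-0.2,-0.2],"slide":[[0.004,-0.004,-0.08],[0,0,-0.08],[0,0,-0.03],[0,0,-0.016],[0,0,0]],"delta_rot":[[0,0,0],[0,0,0],[0,0,0],[0,0,0],[0,0,0]]}' 20
python3 -m jog '{"fingers":[-1,-1,-1,-1,-1],"slide":[[0,0,0],[0,0,0],[0,0,0],[0,0,0],[0,0,0]],"delta_rot":[[0,0,0],[0,0,0],[0,0,0],[0,0,0],[0,0,0]]}'
python3 -m jog '{"fingers":[-1,-1,-1,-1,-1],"slide":[[0,0,0],[0,0,0],[0,0,0],[0,0,0],[0,0,0]],"delta_rot":[[0,0,0],[0,0,0],[0,0,0],[0,0,0],[0,0,0]]}'
```

```text
t: 26.17
tcp_pos: [0.5236, 0.2403, 0.2037]
eef_rot: [-0.001, 0.651, 0.759, -0.001]
contact_force: [0.3, 0.5, -0.7]
gripper_width: 0.402
grip_force: 0.0
t: 26.58
tcp_pos: [0.5238, 0.2418, 0.2043]
eef_rot: [0.0, 0.65, 0.76, 0.0]
contact_force: [0.4, -0.5, 1.4]
gripper_width: 0.077
grip_force: 14.2
t: 27.0
tcp_pos: [0.5238, 0.2418, 0.2043]
eef_rot: [0.0, 0.65, 0.76, 0.0]
contact_force: [0.6, -1.6, 2.8]
gripper_width: 0.072
grip_force: 20.0
```

```bash
python3 -m jog '{"fingers":[-1,-1,-1,-1,-1],"slide":[[0,0,0.03],[0,0,0.08],[0,0,0.08],[0,0,0.02],[0,0,0]],"delta_rot":[[0,0,0],[0,0,0],[0,0,0],[0,0,0],[0,0,0]]}'
python3 -m jog '{"fingers":[-1,-1,-1,-1,-1],"slide":[[-0.0062,-0.0951,0],[-0.0062,-0.0951,0],[-0.0062,-0.0951,0],[-0.0062,-0.0951,0],[-0.0062,-0.0951,0]],"delta_rot":[[0,0,-0.019],[0,0,-0.019],[0,0,-0.019],[0,0,-0.019],[0,0,-0.019]]}'
python3 -m jog '{"fingers":[-1,-1,-1,-1,-1],"slide":[[-0.0062,-0.0951,0],[-0.0062,-0.0951,0],[-0.0062,-0.0951,0],[-0.0062,-0.0951,0],[-0.0062,-0.0951,0]],"delta_rot":[[0,0,-0.019],[0,0,-0.019],[0,0,-0.019],[0,0,-0.019],[0,0,-0.019]]}'
python3 -m jog '{"fingers":[-1,-1,-1,-1,-1],"slide":[[-0.0062,-0.0951,0],[-0.0062,-0.0951,0],[-0.0062,-0.0951,0],[-0.0062,-0.0951,0],[-0.0062,-0.0951,0]],"delta_rot":[[0,0,-0.019],[0,0,-0.019],[0,0,-0.019],[0,0,-0.019],[0,0,-0.019]]}'
python3 -m jog '{"fingers":[-1,-1,-1,-1,-1],"slide":[[-0.0062,-0.0951,0],[0,0,0],[0,0,0],[0,0,0],[0,0,0]],"delta_rot":[[0,0,0],[0,0,0],[0,0,0],[0,0,0],[0,0,0]]}'
python3 -m jog '{"fingers":[-1,-1,-1,-1,-1],"slide":[[0,0,0],[0,0,0],[0,0,0],[0,0,0],[0,0,0]],"delta_rot":[[0,0,0],[0,0,0],[0,0,0],[0,0,0],[0,0,0]]}'
python3 - <<'E'
from h import *
np.set_printoptions(precision=4,suppress=True)
s=arm.get_state(); print(s["tcp_pos"],np.degrees(np.arctan2(*q2R(s["eef_rot"])[[1,0],1])))
c=arm.read_camera("wrist"); save(c,"pics/wrist9.png")
E
```

```text
t: 27.42
tcp_pos: [0.5244, 0.2422, 0.2922]
eef_rot: [0.002, 0.65, 0.76, 0.003]
contact_force: [1.0, -0.4, -0.5]
gripper_width: 0.08
grip_force: 20.0
t: 27.83
tcp_pos: [0.5101, 0.0502, 0.2857]
eef_rot: [-0.001, 0.705, 0.709, -0.001]
contact_force: [0.7, -0.4, 0.1]
gripper_width: 0.079
grip_force: 20.0
t: 28.25
tcp_pos: [0.4977, -0.1401, 0.2857]
eef_rot: [-0.002, 0.756, 0.654, -0.001]
contact_force: [1.2, 0.1, 0.0]
gripper_width: 0.078
grip_force: 20.0
t: 28.67
tcp_pos: [0.4854, -0.3302, 0.2855]
eef_rot: [-0.002, 0.803, 0.596, -0.0]
contact_force: [0.3, -0.2, -0.2]
gripper_width: 0.08
grip_force: 20.0
t: 29.08
tcp_pos: [0.484, -0.3655, 0.2867]
eef_rot: [-0.001, 0.802, 0.597, 0.0]
contact_force: [0.6, -0.9, -0.0]
gripper_width: 0.08
grip_force: 20.0
t: 29.5
tcp_pos: [0.4841, -0.3664, 0.2882]
eef_rot: [0.0, 0.802, 0.597, 0.0]
contact_force: [-0.2, -0.2, -0.4]
gripper_width: 0.074
grip_force: 20.0
[ 0.4841 -0.3664  0.2882] -16.729517515370674
```

View pics/wrist9.png

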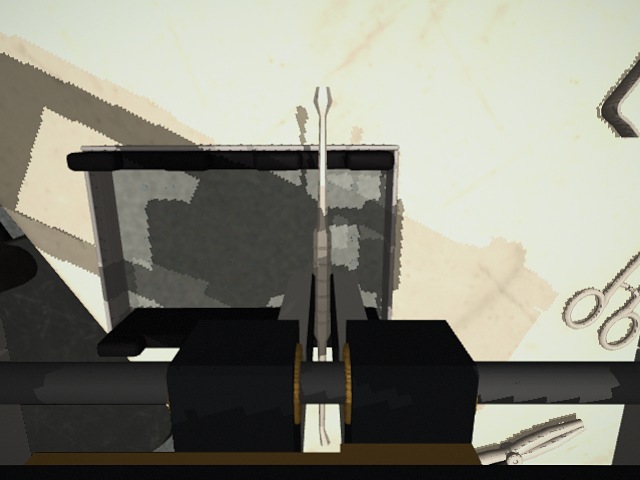

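The curette is above its own notch, matching the original TCP position. I'll lower and release; I'm keeping the last picture for the end.

```bash
python3 -m jog '{"fingers":[-1,-1,-1,-1,-1],"slide":[[0,0,-0.05],[0,0,-0.03],[0,0,-0.02],[0,0,0],[0,0,0]],"delta_rot":[[0,0,0],[0,0,0],[0,0,0],[0,0,0],[0,0,0]]}'
python3 -m jog '{"fingers":[-0.3,-0.3,-0.3,-0.3,-0.3],"slide":[[0,0,0],[0,0,0],[0,0,0],[0,0,0],[0,0,0]],"delta_rot":[[0,0,0],[0,0,0],[0,0,0],[0,0,0],[0,0,0]]}'
python3 -m jog '{"fingers":[-0.3,-0.3,-0.2,-0.2,-0.2],"slide":[[0,0,0.03],[0,0,0.06],[0,0,0],[0,0,0],[0,0,0]],"delta_rot":[[0,0,0],[0,0,0],[0,0,0],[0,0,0],[0,0,0]]}'
python3 -m jog '{"fingers":[-0.2,-0.2,-0.2,-0.2,-0.2],"slide":[[-0.0006,0.0951,0],[-0.0006,0.0951,0],[-0.0006,0.0951,0],[-0.0006,0.0951,0],[-0.0006,0.0951,0]],"delta_rot":[[0,0,0.019],[0,0,0.019],[0,0,0.019],[0,0,0.019],[0,0,0.019]]}'
python3 -m jog '{"fingers":[-0.2,-0.2,-0.2,-0.2,-0.2],"slide":[[-0.0015,0.0951,0],[-0.0015,0.0951,0],[-0.0015,0.0951,0],[-0.0015,0.0951,0],[-0.0015,0.0951,0]],"delta_rot":[[0,0,0.019],[0,0,0.019],[0,0,0.019],[0,0,0.019],[0,0,0.019]]}'
python3 -m jog '{"fingers":[-0.2,-0.2,-0.2,-0.2,-0.2],"slide":[[-0.0015,0.0951,0],[-0.0015,0.0951,0],[-0.0015,0.0951,0],[-0.0015,0.0951,0],[-0.0015,0.0951,0]],"delta_rot":[[0,0,0.019],[0,0,0.019],[0,0,0.019],[0,0,0.019],[0,0,0.019]]}'
python3 -m jog '{"fingers":[-0.2,-0.2,-0.2,-0.2,-0.2],"slide":[[-0.0015,0.0951,0],[0,0,0],[0,0,0],[0,0,0],[0,0,0]],"delta_rot":[[0,0,0],[0,0,0],[0,0,0],[0,0,0],[0,0,0]]}'
python3 -m jog '{"fingers":[-0.2,-0.2,-0.2,-0.2,-0.2],"slide":[[0,0,0],[0,0,0],[0,0,0],[0,0,0],[0,0,0]],"delta_rot":[[0,0,0],[0,0,0],[0,0,0],[0,0,0],[0,0,0]]}'
```

```text
t: 29.97
tcp_pos: [0.4838, -0.3668, 0.2472]
eef_rot: [-0.001, 0.803, 0.596, -0.0]
contact_force: [-0.1, -0.6, 0.5]
gripper_width: 0.077
grip_force: 20.0
t: 30.38
tcp_pos: [0.484, -0.3669, 0.2482]
eef_rot: [0.0, 0.803, 0.596, 0.0]
contact_force: [-0.4, 0.3, 0.0]
gripper_width: 0.343
grip_force: 0.0
t: 30.8
tcp_pos: [0.4839, -0.3668, 0.2839]
eef_rot: [0.0, 0.803, 0.596, 0.0]
contact_force: [-0.1, 0.5, -0.6]
gripper_width: 0.4
grip_force: 0.0
t: 31.22
tcp_pos: [0.482, -0.1749, 0.2823]
eef_rot: [-0.001, 0.756, 0.655, -0.0]
contact_force: [0.1, -0.3, -0.1]
gripper_width: 0.402
grip_force: 0.0
t: 31.63
tcp_pos: [0.4788, 0.0154, 0.2826]
eef_rot: [-0.001, 0.705, 0.71, -0.001]
contact_force: [1.5, -0.6, 0.1]
gripper_width: 0.399
grip_force: 0.0
t: 32.05
tcp_pos: [0.4758, 0.2055, 0.2825]
eef_rot: [-0.0, 0.65, 0.76, -0.001]
contact_force: [0.4, 0.8, -0.0]
gripper_width: 0.401
grip_force: 0.0
t: 32.47
tcp_pos: [0.4761, 0.2406, 0.2831]
eef_rot: [-0.0, 0.651, 0.759, -0.001]
contact_force: [0.3, 0.1, -0.5]
gripper_width: 0.4
grip_force: 0.0
t: 32.88
tcp_pos: [0.4763, 0.2414, 0.284]
eef_rot: [0.0, 0.651, 0.759, 0.0]
contact_force: [0.6, 0.1, -0.2]
gripper_width: 0.405
grip_force: 0.0
```

```bash
python3 -m jog '{"fingers":[-0.2,-0.2,-0.2,-0.2,-0.2],"slide":[[-0.004,0.001,-0.08],[0,0,-0.075],[0,0,-0.03],[0,0,-0.014],[0,0,0]],"delta_rot":[[0,0,0],[0,0,0],[0,0,0],[0,0,0],[0,0,0]]}' 25
python3 -m jog '{"fingers":[-0.2,-1,-1,-1,-1],"slide":[[0,0,0],[0,0,0],[0,0,0],[0,0,0],[0,0,0]],"delta_rot":[[0,0,0],[0,0,0],[0,0,0],[0,0,0],[0,0,0]]}'
python3 -m jog '{"fingers":[-1,-1,-1,-1,-1],"slide":[[0,0,0],[0,0,0],[0,0,0],[0,0,0],[0,0,0]],"delta_rot":[[0,0,0],[0,0,0],[0,0,0],[0,0,0],[0,0,0]]}'
python3 - <<'E'
from h import *
np.set_printoptions(precision=4,suppress=True)
s=arm.get_state(); print(s["tcp_pos"],np.degrees(np.arctan2(*q2R(s["eef_rot"])[[1,0],1])))
E
```

```text
t: 33.3
tcp_pos: [0.4742, 0.2421, 0.2039]
eef_rot: [-0.001, 0.65, 0.76, -0.001]
contact_force: [0.3, -0.8, 0.2]
gripper_width: 0.401
grip_force: 0.0
t: 33.72
tcp_pos: [0.4748, 0.2423, 0.2048]
eef_rot: [0.0, 0.65, 0.76, 0.001]
contact_force: [0.7, -0.0, 1.4]
gripper_width: 0.155
grip_force: 7.8
t: 34.13
tcp_pos: [0.4748, 0.2423, 0.2048]
eef_rot: [0.0, 0.65, 0.76, 0.0]
contact_force: [0.7, -0.8, 3.8]
gripper_width: 0.144
grip_force: 25.0
[0.4748 0.2423 0.2048] 8.883564451110644
```

```bash
python3 -m jog '{"fingers":[-1,-1,-1,-1,-1],"slide":[[0,0,0.03],[0,0,0.08],[0,0,0.08],[0,0,0.02],[0,0,0]],"delta_rot":[[0,0,0],[0,0,0],[0,0,0],[0,0,0],[0,0,0]]}'
python3 -m jog '{"fingers":[-1,-1,-1,-1,-1],"slide":[[-0.006,-0.093,0],[-0.006,-0.093,0],[-0.006,-0.093,0],[-0.006,-0.093,0],[-0.006,-0.093,0]],"delta_rot":[[0,0,-0.019],[0,0,-0.019],[0,0,-0.019],[0,0,-0.019],[0,0,-0.019]]}'
python3 -m jog '{"fingers":[-1,-1,-1,-1,-1],"slide":[[-0.006,-0.093,0],[-0.006,-0.093,0],[-0.006,-0.093,0],[-0.006,-0.093,0],[-0.006,-0.093,0]],"delta_rot":[[0,0,-0.019],[0,0,-0.019],[0,0,-0.019],[0,0,-0.019],[0,0,-0.019]]}'
python3 -m jog '{"fingers":[-1,-1,-1,-1,-1],"slide":[[-0.006,-0.093,0],[-0.006,-0.093,0],[-0.006,-0.093,0],[-0.006,-0.093,0],[-0.006,-0.093,0]],"delta_rot":[[0,0,-0.019],[0,0,-0.019],[0,0,-0.019],[0,0,-0.019],[0,0,-0.018]]}'
python3 -m jog '{"fingers":[-1,-1,-1,-1,-1],"slide":[[-0.006,-0.092,0],[0,0,0],[0,0,0],[0,0,0],[0,0,0]],"delta_rot":[[0,0,0],[0,0,0],[0,0,0],[0,0,0],[0,0,0]]}'
python3 -m jog '{"fingers":[-1,-1,-1,-1,-1],"slide":[[0,0,0],[0,0,0],[0,0,0],[0,0,0],[0,0,0]],"delta_rot":[[0,0,0],[0,0,0],[0,0,0],[0,0,0],[0,0,0]]}'
python3 - <<'E'
from h import *
np.set_printoptions(precision=4,suppress=True)
s=arm.get_state(); print(s["tcp_pos"],np.degrees(np.arctan2(*q2R(s["eef_rot"])[[1,0],1])))
E
```

```text
t: 34.55
tcp_pos: [0.4753, 0.2426, 0.2921]
eef_rot: [0.002, 0.65, 0.76, 0.003]
contact_force: [0.2, 0.1, -0.5]
gripper_width: 0.145
grip_force: 25.0
t: 34.97
tcp_pos: [0.4613, 0.0548, 0.286]
eef_rot: [-0.001, 0.705, 0.709, -0.001]
contact_force: [0.5, -0.2, -0.2]
gripper_width: 0.144
grip_force: 25.0
t: 35.38
tcp_pos: [0.4493, -0.1312, 0.2861]
eef_rot: [-0.002, 0.756, 0.654, -0.001]
contact_force: [1.2, 0.4, -0.2]
gripper_width: 0.148
grip_force: 25.0
t: 35.8
tcp_pos: [0.4375, -0.3172, 0.2858]
eef_rot: [-0.002, 0.803, 0.596, -0.0]
contact_force: [1.2, -0.2, -0.6]
gripper_width: 0.147
grip_force: 25.0
t: 36.22
tcp_pos: [0.4361, -0.3513, 0.2871]
eef_rot: [-0.001, 0.802, 0.598, 0.0]
contact_force: [-0.9, -0.3, 0.1]
gripper_width: 0.148
grip_force: 25.0
t: 36.63
tcp_pos: [0.4363, -0.3522, 0.2885]
eef_rot: [0.0, 0.802, 0.597, 0.0]
contact_force: [-0.9, 0.2, -1.0]
gripper_width: 0.148
grip_force: 25.0
[ 0.4363 -0.3522  0.2885] -16.640977012864507
```

```bash
python3 -m jog '{"fingers":[-1,-1,-1,-1,-1],"slide":[[0,0,-0.05],[0,0,-0.03],[0,0,-0.019],[0,0,0],[0,0,0]],"delta_rot":[[0,0,0],[0,0,0],[0,0,0],[0,0,0],[0,0,0]]}'
python3 -m jog '{"fingers":[-0.3,-0.3,-0.3,-0.3,-0.3],"slide":[[0,0,0],[0,0,0],[0,0,0],[0,0,0],[0,0,0]],"delta_rot":[[0,0,0],[0,0,0],[0,0,0],[0,0,0],[0,0,0]]}'
python3 -m jog '{"fingers":[-0.3,-0.3,-0.2,-0.2,-0.2],"slide":[[0,0,0.03],[0,0,0.06],[0,0,0],[0,0,0],[0,0,0]],"delta_rot":[[0,0,0],[0,0,0],[0,0,0],[0,0,0],[0,0,0]]}'
python3 -m jog '{"fingers":[-0.2,-0.2,-0.2,-0.2,-0.2],"slide":[[-0.0016,0.0917,0],[-0.0016,0.0917,0],[-0.0016,0.0917,0],[-0.0016,0.0917,0],[-0.0016,0.0917,0]],"delta_rot":[[0,0,0.019],[0,0,0.019],[0,0,0.019],[0,0,0.019],[0,0,0.019]]}'
python3 -m jog '{"fingers":[-0.2,-0.2,-0.2,-0.2,-0.2],"slide":[[-0.0016,0.0917,0],[-0.0016,0.0917,0],[-0.0016,0.0917,0],[-0.0016,0.0917,0],[-0.0016,0.0917,0]],"delta_rot":[[0,0,0.019],[0,0,0.019],[0,0,0.019],[0,0,0.019],[0,0,0.019]]}'
python3 -m jog '{"fingers":[-0.2,-0.2,-0.2,-0.2,-0.2],"slide":[[-0.0016,0.0917,0],[-0.0016,0.0917,0],[-0.0016,0.0917,0],[-0.0016,0.0917,0],[-0.0016,0.0917,0]],"delta_rot":[[0,0,0.019],[0,0,0.019],[0,0,0.019],[0,0,0.019],[0,0,0.018]]}'
python3 -m jog '{"fingers":[-0.2,-0.2,-0.2,-0.2,-0.2],"slide":[[-0.0016,0.0917,0],[0,0,0],[0,0,0],[0,0,0],[0,0,0]],"delta_rot":[[0,0,0],[0,0,0],[0,0,0],[0,0,0],[0,0,0]]}'
python3 -m jog '{"fingers":[-0.2,-0.2,-0.2,-0.2,-0.2],"slide":[[0,0,0],[0,0,0],[0,0,0],[0,0,0],[0,0,0]],"delta_rot":[[0,0,0],[0,0,0],[0,0,0],[0,0,0],[0,0,0]]}'
```

```text
t: 37.05
tcp_pos: [0.436, -0.3525, 0.2481]
eef_rot: [-0.001, 0.802, 0.597, -0.0]
contact_force: [0.7, 0.3, -1.6]
gripper_width: 0.147
grip_force: 25.0
t: 37.47
tcp_pos: [0.4362, -0.3527, 0.249]
eef_rot: [0.0, 0.802, 0.597, 0.0]
contact_force: [0.3, 0.1, 0.2]
gripper_width: 0.35
grip_force: 0.0
t: 37.88
tcp_pos: [0.4361, -0.3525, 0.2848]
eef_rot: [0.0, 0.802, 0.597, 0.0]
contact_force: [-0.5, -0.0, -1.3]
gripper_width: 0.394
grip_force: 0.0
t: 38.3
tcp_pos: [0.4322, -0.1675, 0.2833]
eef_rot: [-0.001, 0.755, 0.655, -0.0]
contact_force: [0.9, 0.9, 0.2]
gripper_width: 0.402
grip_force: 0.0
t: 38.72
tcp_pos: [0.4288, 0.0159, 0.2836]
eef_rot: [-0.001, 0.704, 0.71, -0.001]
contact_force: [1.1, 0.4, 0.7]
gripper_width: 0.399
grip_force: 0.0
t: 39.13
tcp_pos: [0.4256, 0.1993, 0.2835]
eef_rot: [-0.0, 0.65, 0.76, -0.001]
contact_force: [0.9, 0.1, 0.2]
gripper_width: 0.4
grip_force: 0.0
t: 39.55
tcp_pos: [0.4258, 0.2332, 0.284]
eef_rot: [-0.0, 0.651, 0.759, -0.001]
contact_force: [-0.4, -0.0, 0.0]
gripper_width: 0.402
grip_force: 0.0
t: 39.97
tcp_pos: [0.426, 0.2339, 0.2848]
eef_rot: [0.0, 0.651, 0.759, 0.0]
contact_force: [0.2, -0.4, 0.6]
gripper_width: 0.402
grip_force: 0.0
```

Now the tweezers.

```bash
python3 -m jog '{"fingers":[-0.2,-0.2,-0.2,-0.2,-0.2],"slide":[[0,0.001,-0.08],[0,0,-0.075],[0,0,-0.03],[0,0,-0.016],[0,0,0]],"delta_rot":[[0,0,0],[0,0,0],[0,0,0],[0,0,0],[0,0,0]]}' 15
python3 -m jog '{"fingers":[-0.2,-1,-1,-1,-1],"slide":[[0,0,0],[0,0,0],[0,0,0],[0,0,0],[0,0,0]],"delta_rot":[[0,0,0],[0,0,0],[0,0,0],[0,0,0],[0,0,0]]}'
python3 -m jog '{"fingers":[-1,-1,-1,-1,-1],"slide":[[0,0,0],[0,0,0],[0,0,0],[0,0,0],[0,0,0]],"delta_rot":[[0,0,0],[0,0,0],[0,0,0],[0,0,0],[0,0,0]]}'
python3 - <<'E'
from h import *
np.set_printoptions(precision=4,suppress=True)
s=arm.get_state(); print(s["tcp_pos"],np.degrees(np.arctan2(*q2R(s["eef_rot"])[[1,0],1])))
E
```

```text
t: 40.38
tcp_pos: [0.4256, 0.2345, 0.2037]
eef_rot: [-0.0, 0.65, 0.76, -0.001]
contact_force: [0.6, 0.5, -0.5]
gripper_width: 0.401
grip_force: 0.0
t: 40.8
tcp_pos: [0.4261, 0.2348, 0.2047]
eef_rot: [0.0, 0.65, 0.76, 0.0]
contact_force: [0.4, -0.8, -0.2]
gripper_width: 0.151
grip_force: 0.0
t: 41.22
tcp_pos: [0.4261, 0.2348, 0.2047]
eef_rot: [0.0, 0.65, 0.76, 0.0]
contact_force: [-0.3, 0.1, 2.5]
gripper_width: 0.145
grip_force: 15.0
[0.4261 0.2348 0.2047] 8.884418690524049
```

```bash
python3 -m jog '{"fingers":[-1,-1,-1,-1,-1],"slide":[[0,0,0.03],[0,0,0.08],[0,0,0.08],[0,0,0.02],[0,0,0]],"delta_rot":[[0,0,0],[0,0,0],[0,0,0],[0,0,0],[0,0,0]]}'
python3 -m jog '{"fingers":[-1,-1,-1,-1,-1],"slide":[[-0.0056,-0.089,0],[-0.0056,-0.089,0],[-0.0056,-0.089,0],[-0.0056,-0.089,0],[-0.0056,-0.089,0]],"delta_rot":[[0,0,-0.019],[0,0,-0.019],[0,0,-0.019],[0,0,-0.019],[0,0,-0.019]]}'
python3 -m jog '{"fingers":[-1,-1,-1,-1,-1],"slide":[[-0.0056,-0.089,0],[-0.0056,-0.089,0],[-0.0056,-0.089,0],[-0.0056,-0.089,0],[-0.0056,-0.089,0]],"delta_rot":[[0,0,-0.019],[0,0,-0.019],[0,0,-0.019],[0,0,-0.019],[0,0,-0.019]]}'
python3 -m jog '{"fingers":[-1,-1,-1,-1,-1],"slide":[[-0.0056,-0.089,0],[-0.0056,-0.089,0],[-0.0056,-0.089,0],[-0.0056,-0.089,0],[-0.0056,-0.089,0]],"delta_rot":[[0,0,-0.019],[0,0,-0.019],[0,0,-0.019],[0,0,-0.019],[0,0,-0.018]]}'
python3 -m jog '{"fingers":[-1,-1,-1,-1,-1],"slide":[[-0.0056,-0.089,0],[0,0,0],[0,0,0],[0,0,0],[0,0,0]],"delta_rot":[[0,0,0],[0,0,0],[0,0,0],[0,0,0],[0,0,0]]}'
python3 -m jog '{"fingers":[-1,-1,-1,-1,-1],"slide":[[0,0,0],[0,0,0],[0,0,0],[0,0,0],[0,0,0]],"delta_rot":[[0,0,0],[0,0,0],[0,0,0],[0,0,0],[0,0,0]]}'
python3 - <<'E'
from h import *
np.set_printoptions(precision=4,suppress=True)
s=arm.get_state(); print(s["tcp_pos"],np.degrees(np.arctan2(*q2R(s["eef_rot"])[[1,0],1])))
E
```

```text
t: 41.63
tcp_pos: [0.4267, 0.2351, 0.2913]
eef_rot: [0.002, 0.65, 0.76, 0.003]
contact_force: [1.0, -0.5, -0.9]
gripper_width: 0.14
grip_force: 15.0
t: 42.05
tcp_pos: [0.4135, 0.0553, 0.2858]
eef_rot: [-0.001, 0.705, 0.709, -0.001]
contact_force: [0.3, -1.4, -0.5]
gripper_width: 0.143
grip_force: 15.0
t: 42.47
tcp_pos: [0.4023, -0.1227, 0.286]
eef_rot: [-0.002, 0.756, 0.654, -0.001]
contact_force: [0.6, -0.1, 0.0]
gripper_width: 0.144
grip_force: 15.0
t: 42.88
tcp_pos: [0.3912, -0.3006, 0.2856]
eef_rot: [-0.002, 0.803, 0.596, -0.0]
contact_force: [0.2, 0.1, 0.0]
gripper_width: 0.141
grip_force: 15.0
t: 43.3
tcp_pos: [0.39, -0.3336, 0.287]
eef_rot: [-0.001, 0.802, 0.598, 0.0]
contact_force: [0.9, -0.1, -0.1]
gripper_width: 0.141
grip_force: 15.0
t: 43.72
tcp_pos: [0.3902, -0.3345, 0.2885]
eef_rot: [0.0, 0.802, 0.597, 0.0]
contact_force: [0.3, -0.1, 0.1]
gripper_width: 0.14
grip_force: 15.0
[ 0.3902 -0.3345  0.2885] -16.64185689147647
```

```bash
python3 -m jog '{"fingers":[-1,-1,-1,-1,-1],"slide":[[0,0,-0.05],[0,0,-0.03],[0,0,-0.019],[0,0,0],[0,0,0]],"delta_rot":[[0,0,0],[0,0,0],[0,0,0],[0,0,0],[0,0,0]]}'
python3 -m jog '{"fingers":[-0.3,-0.3,-0.3,-0.3,-0.3],"slide":[[0,0,0],[0,0,0],[0,0,0],[0,0,0],[0,0,0]],"delta_rot":[[0,0,0],[0,0,0],[0,0,0],[0,0,0],[0,0,0]]}'
python3 -m jog '{"fingers":[-0.3,-0.3,-0.2,-0.2,-0.2],"slide":[[0,0,0.03],[0,0,0.07],[0,0,0.08],[0,0,0.08],[0,0,0.06]],"delta_rot":[[0,0,0],[0,0,0],[0,0,0],[0,0,0],[0,0,0]]}'
python3 -m jog '{"fingers":[-0.2,-0.2,-0.2,-0.2,-0.2],"slide":[[0.022,-0.063,0],[0.022,-0.063,0],[0.022,-0.063,0],[0,0,0],[0,0,0]],"delta_rot":[[0,0,0],[0,0,0],[0,0,0],[0,0,0],[0,0,0]]}'
python3 - <<'E'
from h import *
np.set_printoptions(precision=4,suppress=True)
w=arm.read_camera("wrist"); t=arm.read_camera("top"); s=arm.read_camera("side")
a=cv2.resize(w["pixels"][0:320,160:560],(500,400)); b=cv2.resize(t["pixels"][170:320,150:380],(300,196)); d=cv2.resize(s["pixels"][190:410,185:480],(300,224))
im=np.zeros((430,800,3),np.uint8); im[:400,:500]=a; im[:196,500:]=b; im[200:424,500:]=d
cv2.imwrite("pics/final.png",im[:,:,::-1]); np.save("pics/w.npy",w,allow_pickle=True)
E
```

```text
t: 44.13
tcp_pos: [0.39, -0.3348, 0.2483]
eef_rot: [-0.001, 0.802, 0.597, -0.0]
contact_force: [0.2, -0.3, -1.0]
gripper_width: 0.143
grip_force: 15.0
t: 44.55
tcp_pos: [0.3901, -0.335, 0.249]
eef_rot: [0.0, 0.802, 0.597, 0.0]
contact_force: [0.1, 0.0, 0.9]
gripper_width: 0.351
grip_force: 0.0
t: 44.97
tcp_pos: [0.39, -0.3348, 0.3808]
eef_rot: [0.002, 0.802, 0.597, 0.0]
contact_force: [1.0, -0.3, -0.2]
gripper_width: 0.397
grip_force: 0.0
t: 45.38
tcp_pos: [0.4165, -0.4113, 0.3768]
eef_rot: [-0.0, 0.802, 0.597, 0.0]
contact_force: [-0.1, 0.5, 0.1]
gripper_width: 0.396
grip_force: 0.0
```

View pics/final.png

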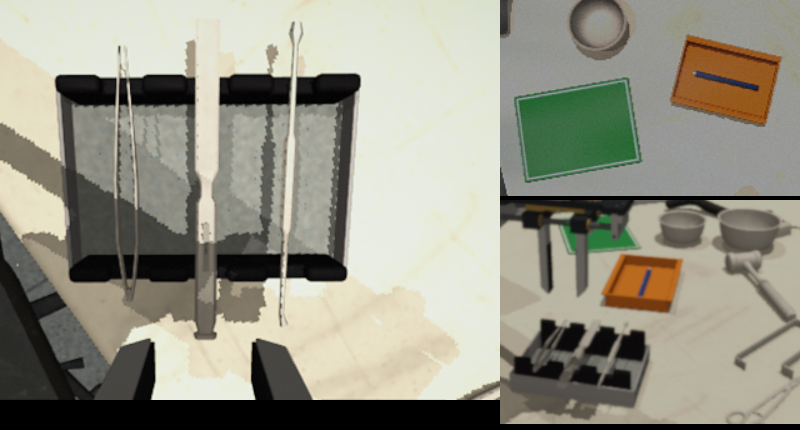

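The final picture shows all three instruments back in their own notches: tweezers near x≈127, osteotome 205, curette 292. The marker lies flat in the dish, the mat is empty, the bowl hasn't moved, and the gripper is clear.

```bash
python3 -c "
from workcell import arm
print(arm.finish_job())"
```

```text
the job is handed in; nothing more can be done
None
```

The job is handed in at about 45 s of robot time: the marker lies in the orange dish, all three instruments are back across the combs in their original notches, the bowl was not moved, and the gripper is open and clear.

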